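# Clear the bolt machine's catch tray and hold its reset key turned

## Task

The bench-top bolt machine has finished its run: lift both finished bolts out of its dark catch tray and leave them in the blue tote. Then take the red-headed key from the wooden key stand, work it past the sticky pins fully down into the red-framed key switch on the machine's console, and turn it a quarter turn clockwise (seen from above) to its stop. The switch is a spring-return reset, so finish while still gripping the key and holding it turned; leave the blue and yellow keys in the stand and the loose pliers, tape and hex-key set where they are.

Things in the scene. Friction and masses are not known exactly. Their poses are not given: they have to be found in the camera images.
- machine: grey-green bench-top machine, fixed. Origin on the bench under the front face, above the middle of the tray; +x points back into the cabinet, operator at -x, +y operator's left, z up. Cabinet: x 0 to 150 mm, y -195 to 100, 215 high (hopper, light to 330). A chute sticks out 27 mm over the tray, 30 to 60 mm high
- tray_floor (a point): centre of the dark catch tray's floor, 3 mm above the bench, axes as the machine. Tray outside 165 (x) x 190 (y) mm, walls 22 mm high, 3 mm thick; round bar on the front wall, top 25 mm above the bench
- bolt_1: finished steel hex bolt with a nut on it, 70 mm long, lying on the tray floor along its own y axis (head at +y), hexagons 20 mm across, shank 10 mm thick with its axis 11 mm above the floor, 90 g (up to 30 per cent more or less). Origin: underside, middle of its length
- bolt_1_shank (a point): middle of the bare shank of bolt_1 between nut and head (31 mm long), on the shank's axis; axes as bolt_1: grip across its x
- bolt_2: second finished bolt, the same, its nut nearer the end
- bolt_2_shank (a point): middle of the bare shank of bolt_2 between nut and head (43 mm long), on the shank's axis; axes as bolt_2: grip across its x
- tote: blue open plastic tote standing loose on the bench, 160 (its x) x 140 (its y) mm outside, 65 mm high, walls and floor 4 mm, 0.6 kg. Origin: centre of its underside
- key_stand: wooden block fixed to the bench, 60 (x) x 190 (y) x 38 mm high, with three upright slots 58 mm apart along its y, a key standing in each. Origin: centre of its underside
- key_red: the machine's key, red plastic head, 60 mm tall, upright, z up. Origin: blade tip. Lowest 14 mm: blade 16 mm wide (y), 5 thick (x), rounded tip; then 10 mm round neck, 5 thick; from 24 to 60 mm: flat head 34 wide (y), 9 thick (x), centred over the blade: grip across its x. The head's underside (shoulder) rests on the stand, and on the switch when home. Either way round fits. 40 g
- key_tip (a point): tip of the red key's blade, axes as key_red
- key_head (a point): middle of the red key's head, 42 mm above the tip
- key_blue: same key with a blue head, for other equipment; origin at the blade tip
- key_yellow: same key with a yellow head, for other equipment; origin at the blade tip
- keyhole (a point): centre of the key slot, at the top face of its 36 mm square aluminium plate in a red frame, 60 mm above the bench; axes as the machine. Slot 7 (x) x 18 (y) mm with a 2 mm lead-in all round. The key goes straight down, its width (y) along the slot's y, 24 mm, until its shoulder rests on the plate; it turns only when 22 mm or more is in, and cannot be pulled out while turned
- console (a point): top of the grey console right of the tray, at its centre, 54 mm above the bench, axes as the machine; console 154 (x) x 84 (y) mm. Key switch in front; a red emergency-stop mushroom, 37 mm wide, top 84 mm above the bench, stands 69 mm behind (+x of) the keyhole
- pins (a point): the two pairs of sticky sprung pins in the cylinder, 15 and 20.5 mm below the plate's top, on the slot's axis. They catch the blade's rounded tip just before those depths: a steady straight push under about 8 N stalls there, about 12 N (at most 15) goes through, and small twists to and fro (0.05 to 0.1 rad) ease it by 2 to 3 N
- key_switch (a joint): turn of the lock cylinder in rad: 0 at rest (slot along y), grows clockwise seen from above, firm stop at 1.5; a spring of 0.05 N m at rest rising to 0.13 N m at the stop returns it when let go. The key has about 0.1 rad of play in it, so the key itself turns about 1.6 rad
- pliers_red: loose pliers with red handles, 57 x 185 x 17 mm, lying near the bench's front edge; origin: centre of underside
- tape_electrical: loose black roll of tape, 58 mm across, 19 mm high; origin: centre of underside
- hex_keys: loose folding hex-key set with red sides, 28 x 96 x 30 mm; origin: centre of underside

How it is judged:
On the way, in this order (a step that is already met when the one before it is completed fails the run):
1. both finished bolts lie in the tote, let go (x of bolt_1 in the frame of tote between -0.078 and 0.078 m and y of bolt_1 in the frame of tote between -0.068 and 0.068 m and z of bolt_1 in the frame of tote between -0.004 and 0.055 m and x of bolt_2 in the frame of tote between -0.078 and 0.078 m and y of bolt_2 in the frame of tote between -0.068 and 0.068 m and z of bolt_2 in the frame of tote between -0.004 and 0.055 m and contact force between the fingers and bolt_1 below 0.3 N and contact force between the fingers and bolt_2 below 0.3 N), for 0.2 s.
2. the red key is fully down in the key switch, not yet turned (z of key_tip in the frame of keyhole below -0.0215 m and horizontal distance between key_tip and keyhole below 0.004 m and angle between key_red's own z axis and vertical below 0.15 rad and value of joint key_switch below 0.5 rad), for 0.1 s.
At the end, for the whole second after the job is handed in: Red key home in the switch (tip 21.5 mm or more below the plate, within 4 mm of the slot centre, upright within 0.15 rad), cylinder at 1.3 rad or more, fingers gripping the key (over 1 N); both bolts inside the tote; blue and yellow keys in the stand (z of key_tip in the frame of keyhole below -0.0215 m and horizontal distance between key_tip and keyhole below 0.004 m and angle between key_red's own z axis and vertical below 0.15 rad and value of joint key_switch above 1.3 rad and contact force between the fingers and key_red above 1 N and x of bolt_1 in the frame of tote between -0.078 and 0.078 m and y of bolt_1 in the frame of tote between -0.068 and 0.068 m and z of bolt_1 in the frame of tote between -0.004 and 0.055 m and x of bolt_2 in the frame of tote between -0.078 and 0.078 m and y of bolt_2 in the frame of tote between -0.068 and 0.068 m and z of bolt_2 in the frame of tote between -0.004 and 0.055 m and distance between key_stand and key_blue below 0.09 m and distance between key_stand and key_yellow below 0.09 m); the arm keeps its last pose, push and grip.
It fails at once if the blue key is disturbed (moved over 15 mm) (distance of key_blue from where it was at the start of the episode above 0.015 m).
It fails at once if the yellow key is disturbed (moved over 15 mm) (distance of key_yellow from where it was at the start of the episode above 0.015 m).
It fails at once if the pliers are pushed away (over 40 mm) (distance of pliers_red from where it was at the start of the episode above 0.04 m).
It fails at once if the tape is pushed away (over 40 mm) (distance of tape_electrical from where it was at the start of the episode above 0.04 m).
It fails at once if the hex-key set is pushed away (over 40 mm) (distance of hex_keys from where it was at the start of the episode above 0.04 m).
It also fails if it takes over 72 s, if anything falls off the work surface, if the arm or the gripper's body presses on something with over 40 N, if the wrist force passes 120 N, or if a joint passes its speed limit or range.

## Robot

A 6-joint arm with a two-finger parallel gripper is mounted at the origin on a cart in front of the work surface, level with it; the furniture and walls round the work are solid. World frame = base frame: x ahead of the robot, y to its left, z up, the work surface at z = 0. Lengths are in m, angles in rad, forces in N, time in s.
With the tool pointing down it reaches from about 0.25 to 0.725 m from the base axis. Payload 4 kg.
Tool frame: the origin (TCP) lies midway between the tips of the shut fingers; the grasp point (between the pads) lies bot.pinch_z behind it (bot.pinch_z is the distance from the TCP to the grasp point, in m); z points along the fingers, y is the line along which they close (so a half turn about z gives the same grasp; the last joint's range is limited). The gripper opens to 85 mm and grips with 20 to 120 N. Pads are 22 mm wide; open, the fingers measure 114 mm over their backs; the gripper's body (76 mm by 85 mm) begins 54 mm behind the grasp point. The pads swing forward as they close: fully open they stand 13 mm farther back than shut.
Start: joints at [1.114, 0.241, 0.005, 1.335, 0, 1.571], TCP at [0.221, 0.449, 0.2] pointing down, gripper open.
Joint ranges: [-2.72, 2.72], [-1.05, 1.87], [-1.09, 1.28], [-1.99, 2.15], [-1.42, 1.44], [-3.14, 3.14]. Speed limits (rad/s): [2.79, 2.79, 3.14, 3.14, 3.14, 3.14].

## Interface

Orientations are given as a unit quaternion [x, y, z, w].
In Python, from workcell import bot gives the robot as it stands.
- The arm moves only by the tool creep_tool, called by a JSON object that holds its "name" and its "arguments". Schema: {"type":"object","properties":{"plan":{"type":"array","items":{"type":"array","items":{"type":"number"},"minItems":7,"maxItems":7},"minItems":1,"maxItems":10},"only":{"type":"string"},"quiet":{"type":"boolean"},"lines":{"type":"string"}},"required":["plan"],"additionalProperties":false}. plan is a list of rows, 1 to 10 of them, each of 7 numbers: a rotation vector rx, ry, rz in units of 0.25 rad, then dx, dy, dz in cm, then the finger opening in m; each row is the pose to reach, as a shift and turn from the pose commanded when the call began, along the tool's axes at that moment; what a row does not reach only later rows make up. A row lasts 1/8 s, in which the tool goes at most 0.0625 m and 0.188 rad, less where a joint would pass 70% of its speed; a pose out of reach is approached as far as the arm can. The fingers move at their own pace and stop on an object; the grip force is fixed at half the most. Time passes only in rows, so rows that do not move let the fingers close. The tool returns the time, the measured TCP pose, the force, the opening and the grip force at its end. only (a regular expression) keeps the lines of the reply that match it, lines (a string "A,B") keeps lines A to B, and quiet returns only ok. Input that does not fit is refused with a message, and nothing moves.
- bot.get_obs(): the state, without advancing time (a new reading comes with each control period).
- bot.camera(name): name is "side" or "top"; returns the picture (400x640x3 uint8, red, green, blue); there is no depth.
- bot.calibration(name): a dict with "mtx" (3x3 intrinsics, pixels), "R" (3x3) and "t" (3): a world point X has camera coordinates R X + t. Camera axes: x right, y down, z forward; pixel columns grow to the right and rows downward; lengths in m; the calibration is good to about 2 mm. A picture is of the moment at which its call begins. calibration takes no time and is no camera call.
- bot.job_done(): hands the job in; it is judged then, once.
The state is a dict: "clock": time; "joint_pos": joint angles; "joint_vel": joint speeds; "tau": joint torques, N m; "eef_pos": TCP position; "tool_rot": TCP orientation; "ft_force": force on the tool from outside, world axes, zero at the start; "ft_torque": the same for the moment, N m; "grip_width": finger opening in m; "grasp_force": force on a finger pad.
Only numpy, scipy, OpenCV 4.12 (cv2) and the standard library are available. Lean on these libraries where they do the work, as an engineer would, in place of code of your own. Each camera call takes 0.05 s, during which the arm holds its last target. There are 200 camera calls.

## Working session

There is one attempt and no reset: what is moved stays moved. The work goes in short steps, Python scripts to look and compute and a tool call to move; the robot and the scene stay as the last step left them, time stands still between calls to the robot, and variables do not carry over. Pictures are saved under pics/ and viewed, at most 10 in all, crops included, and the job is handed in when it is done.

```bash
ls; mkdir -p pics; python3 - <<'E'
from workcell import bot
import cv2
o=bot.get_obs()
print({k:o[k] for k in o}, bot.pinch_z)
for n in("top","side"):
    im=bot.camera(n); cv2.imwrite(f"pics/{n}0.png",im[:,:,::-1])
    c=bot.calibration(n); print(n,c, -c["R"].T@c["t"])
E
```

```text
pics
workcell.py
{'clock': 0.0, 'joint_pos': array([ 1.11402723e+00,  2.41416908e-01,  3.71365836e-03,  1.33520228e+00,
       -1.27577520e-05,  1.57078830e+00]), 'joint_vel': array([-0.00022914,  0.00135577, -0.00108176,  0.00106999,  0.0007185 ,
        0.00157726]), 'tau': array([-4.99056878e-04, -3.72318721e+01,  2.52406937e+01,  1.68929558e-02,
        8.48265995e-05,  1.74762067e-05]), 'eef_pos': array([0.22021844, 0.44810684, 0.19910704]), 'tool_rot': array([ 2.26400277e-01,  9.74033779e-01, -1.02865910e-03, -2.32556929e-04]), 'ft_force': array([-0.05399247,  1.0658707 ,  0.2949577 ]), 'ft_torque': array([ 0.04270138, -0.00831582, -0.00089332]), 'grasp_force': 0.0, 'grip_width': 0.08544555890868238} 0.0187
top {'mtx': array([[378.16440528,   0.        , 316.99618802],
       [  0.        , 378.16440528, 199.50404483],
       [  0.        ,   0.        ,   1.        ]]), 'R': array([[-0.01226007, -0.99985718,  0.01163238],
       [-0.99657807,  0.0112672 , -0.08188533],
       [ 0.08174257, -0.0125965 , -0.99657387]]), 't': array([0.06316032, 0.58900746, 1.36130672])} [0.47648956 0.07366253 1.40413907]
side {'mtx': array([[457.8684193 ,   0.        , 319.2513049 ],
       [  0.        , 457.8684193 , 204.92817976],
       [  0.        ,   0.        ,   1.        ]]), 'R': array([[ 0.86369678, -0.50400974, -0.00143496],
       [-0.31928427, -0.54493444, -0.77530898],
       [ 0.38998132,  0.67009003, -0.6315805 ]]), 't': array([-0.43648201,  0.2703798 ,  1.0716955 ])} [ 0.0453749  -0.79078439  0.88586353]
```

View pics/top0.png

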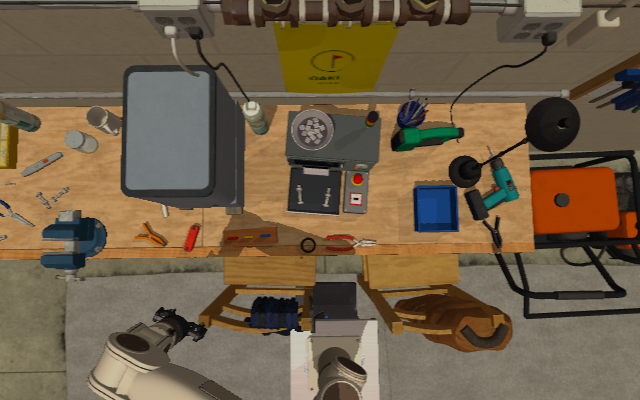

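View pics/side0.png

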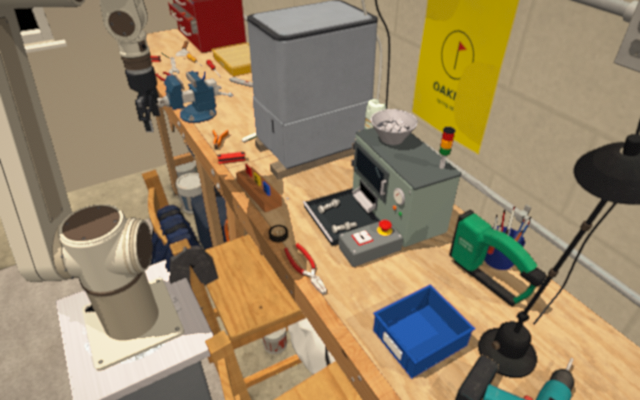

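The top view shows the tray around (314,190) with bolts at about (299,194) and (326,194). The key switch is at (356,198), the e-stop at (358,180), the stand at (248,236) and the tote at (436,208). The side view shows the same items: bolts near (328,205) and (343,227), switch (362,238), stand (262,185), tote (423,330). I'll enlarge both views.

```bash
python3 - <<'E'
import cv2
a=cv2.imread("pics/top0.png")[160:250,220:375]; cv2.imwrite("pics/topc.png",cv2.resize(a,None,fx=5,fy=5,interpolation=cv2.INTER_CUBIC))
a=cv2.imread("pics/side0.png")[155:265,230:410]; cv2.imwrite("pics/sidec.png",cv2.resize(a,None,fx=4.4,fy=4.4,interpolation=cv2.INTER_CUBIC))
E
```

```text
(no output)
```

View pics/topc.png

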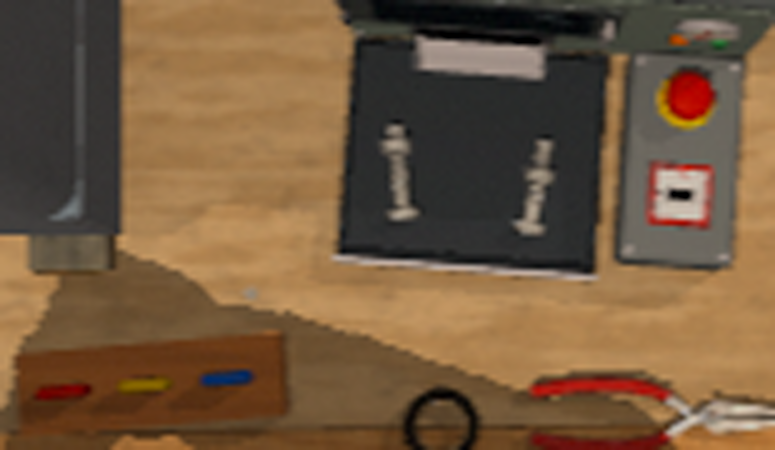

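View pics/sidec.png

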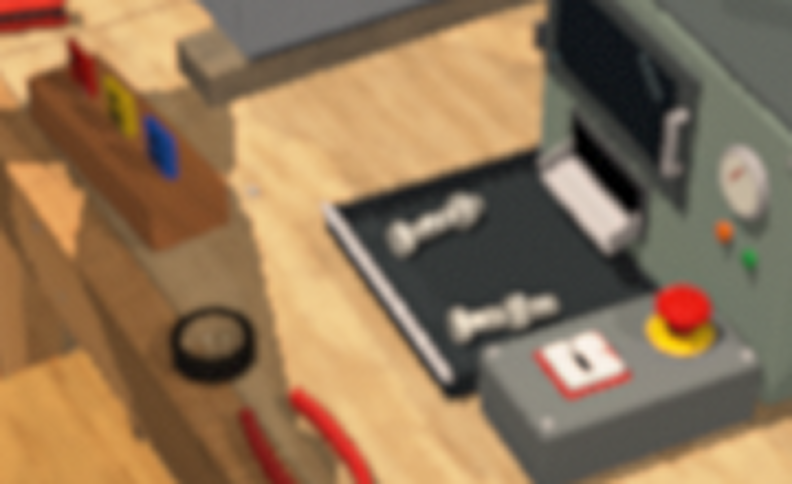

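The top crop (5x, offset (220,160)) shows bolt A's head at about (402,214) and its nut at (397,135). Bolt B's head is at about (530,228), its nut at (540,172), and its tip at (544,148). The slot is at (680,194), and the key heads are red (63,392), yellow (145,384) and blue (226,378). In the side crop (4.4x, offset (230,155)) the slot is at (583,362), A runs (400,240)–(470,207), and B runs (462,322)–(550,300). Next I'll measure all of these.

```bash
cat > lab.py <<'E'
import numpy as np, cv2
from workcell import bot
CAL={n:bot.calibration(n) for n in("top","side")}
def ray(n,p):
    c=CAL[n]; d=c["R"].T@np.linalg.solve(c["mtx"],[p[0],p[1],1.]); return -c["R"].T@c["t"],d
def onz(n,p,z):
    o,d=ray(n,p); return o+d*(z-o[2])/d[2]
def tri(pt,ps):
    P=[CAL[n]["mtx"]@np.c_[CAL[n]["R"],CAL[n]["t"]] for n in("top","side")]
    X=cv2.triangulatePoints(*P,np.array(pt,float).reshape(2,1),np.array(ps,float).reshape(2,1))[:,0]; X=X[:3]/X[3]
    return X, np.hypot(*(proj("top",X)-pt)),np.hypot(*(proj("side",X)-ps))
def proj(n,X):
    c=CAL[n]; q=c["mtx"]@(c["R"]@np.asarray(X)+c["t"]); return q[:2]/q[2]
S=8
def crop(im,x0,y0,x1,y1):
    return cv2.resize(im[y0:y1,x0:x1],None,fx=S,fy=S,interpolation=cv2.INTER_CUBIC)
def back(p,x0,y0): return (np.asarray(p,float)+.5)/S-.5+[x0,y0]
def blobs(mask,off,amin=100):
    cs,_=cv2.findContours(mask.astype(np.uint8),cv2.RETR_EXTERNAL,cv2.CHAIN_APPROX_NONE)
    cs=[c for c in cs if cv2.contourArea(c)>amin]; cs.sort(key=cv2.contourArea,reverse=True)
    return [back(c[:,0],*off) for c in cs]
def cen(c):
    m=cv2.moments(c.astype(np.float32).reshape(-1,1,2)); return np.array([m["m10"],m["m01"]])/m["m00"]
def hsv(im): return cv2.cvtColor(im,cv2.COLOR_RGB2HSV)
def red(im,s=120,v=60):
    h=hsv(im); return ((h[...,0]<8)|(h[...,0]>172))&(h[...,1]>s)&(h[...,2]>v)
E
python3 - <<'E'
from lab import *
np.set_printoptions(precision=4,suppress=True)
T=cv2.imread("pics/top0.png")[:,:,::-1].copy(); Sd=cv2.imread("pics/side0.png")[:,:,::-1].copy()
def one(im,box,f,k=0,amin=100): return blobs(f(crop(im,*box)),box[:2],amin)
# key switch frame, e-stop
kt=one(T,(346,188,366,210),red)[0]; ks=one(Sd,(345,226,380,250),red)[0]
print("plate",cen(kt),cen(ks),tri(cen(kt),cen(ks)), "box mm",cv2.minAreaRect(np.array([onz("top",p,.06)[:2]*1000 for p in kt],np.float32)))
print(" on z.06",onz("top",cen(kt),.06),onz("side",cen(ks),.06))
# slot
dk=lambda im:cv2.cvtColor(im,cv2.COLOR_RGB2GRAY)<90
a=one(T,(351,194,361,203),dk)[0]; b=one(Sd,(354,230,370,246),dk)
print("slot",[ (cen(a)),onz("top",cen(a),.06)], [(cen(x),len(x),onz("side",cen(x),.06)) for x in b[:2]], tri(cen(a),cen(b[0])))
# keys
for nm,lo,hi in(("red",172,8),("yel",20,35),("blue",100,130)):
    f=lambda im:(lambda h:(((h[...,0]<8)|(h[...,0]>172)) if nm=="red" else ((h[...,0]>lo)&(h[...,0]<hi)))&(h[...,1]>150)&(h[...,2]>60))(hsv(im))
    bt=one(T,(224,228,274,246),f); bs=one(Sd,(243,162,275,198),f)
    bt=bt[0]; bs=bs[0]
    r=cv2.minAreaRect(np.array([onz("top",p,.074)[:2]*1000 for p in bt],np.float32))
    print(nm,"top",cen(bt),onz("top",cen(bt),.074),r,"side",cen(bs),"y",bs[:,1].min(),bs[:,1].max(),"x",bs[:,0].min(),bs[:,0].max(),"tri",tri(cen(bt),cen(bs)))
    X=onz("top",cen(bt),.074); print("  proj side of head top/bottom:",proj("side",X),proj("side",[X[0],X[1],.038]))
# bolts
for nm,bt_,bs_ in(("A",(293,181,307,208),(315,195,342,214)),("B",(320,184,334,211),(329,219,359,235))):
    br=lambda im:cv2.cvtColor(im,cv2.COLOR_RGB2GRAY)>95
    u=one(T,bt_,br); v=one(Sd,bs_,br)
    print(nm,"nblobs",len(u),len(v),"cen",cen(u[0]),cen(v[0]),tri(cen(u[0]),cen(v[0])))
    g=np.concatenate([x for x in u]); w=np.array([onz("top",p,.014)[:2]*1000 for p in g],np.float32)
    (c,sz,an)=cv2.minAreaRect(w); print("  rect mm",c,sz,an)
    vx,vy,_,_=cv2.fitLine(w,cv2.DIST_L2,0,.01,.01).ravel(); vx,vy=(vx,vy) if vx<0 else(-vx,-vy)
    d=np.array([vx,vy]); s=(w-c)@d; t=(w-c)@[-vy,vx]
    print("  dir(-x)",d,"profile s:width",[(int(k),round(float(np.ptp(t[abs(s-k)<2])),1)) for k in range(-38,39,4) if (abs(s-k)<2).sum()>1])
# tote, tray bar
bl=lambda im:(lambda h:(h[...,0]>100)&(h[...,0]<125)&(h[...,1]>130))(hsv(im))
t=one(T,(405,178,468,240),bl)[0]; print("tote",cv2.minAreaRect(np.array([onz("top",p,.065)[:2]*1000 for p in t],np.float32)),"cen",onz("top",cen(t),.065),len(t))
wh=lambda im:cv2.cvtColor(im,cv2.COLOR_RGB2GRAY)>150
t=one(T,(286,206,341,217),lambda im:(lambda h:(h[...,1]<60)&(h[...,2]>140))(hsv(im)))[0]
w=np.array([onz("top",p,.025)[:2]*1000 for p in t],np.float32); print("bar",cv2.minAreaRect(w),cv2.fitLine(w,cv2.DIST_L2,0,.01,.01).ravel())
E
```

```text
plate [355.0947 198.8577] [361.0078 241.3342] (array([ 0.5882, -0.0812,  0.0384]), np.float64(0.3650682400606899), np.float64(0.3380476111152292)) box mm ((588.8221435546875, -81.03067016601562), (46.681697845458984, 46.01463317871094), 85.62168884277344)
 on z.06 [ 0.5875 -0.0794  0.06  ] [ 0.5735 -0.099   0.06  ]Traceback (most recent call last):
  File "<stdin>", line 12, in <module>
IndexError: list index out of range
```

```bash
cat > m1.py <<'E'
from lab import *
np.set_printoptions(precision=4,suppress=True)
T=cv2.imread("pics/top0.png")[:,:,::-1].copy(); Sd=cv2.imread("pics/side0.png")[:,:,::-1].copy()
def one(im,box,f,amin=60): return blobs(f(crop(im,*box)),box[:2],amin)
def hull(bs): return cv2.convexHull(np.concatenate(bs).astype(np.float32))[:,0]
kt=hull(one(T,(346,188,366,210),red)); ks=hull(one(Sd,(345,226,378,248),lambda i:red(i,80,60)))
print("plate",cen(kt),cen(ks),tri(cen(kt),cen(ks)),cv2.minAreaRect(np.array([onz("top",p,.06)[:2]*1000 for p in kt],np.float32)))
print(" on z.06",onz("top",cen(kt),.06),onz("side",cen(ks),.06), "side rect",cv2.minAreaRect(np.array([onz("side",p,.06)[:2]*1000 for p in ks],np.float32)))
def darkest(im,box):
    g=255-cv2.cvtColor(crop(im,*box),cv2.COLOR_RGB2GRAY).astype(float); m=g>g.min()+.55*np.ptp(g)
    return blobs(m,box[:2],60)[0]
a=darkest(T,(352,195,360,203)); b=darkest(Sd,(357,232,368,243))
print("slot",cen(a),onz("top",cen(a),.06),cen(b),onz("side",cen(b),.06),tri(cen(a),cen(b)))
for nm,lo,hi in(("red",172,8),("yel",20,35),("blue",100,130)):
    f=lambda im:(lambda h:(((h[...,0]<8)|(h[...,0]>172)) if nm=="red" else ((h[...,0]>lo)&(h[...,0]<hi)))&(h[...,1]>150)&(h[...,2]>60))(hsv(im))
    bt=one(T,(224,228,274,246),f)[0]; bs=one(Sd,(243,162,275,198),f)[0]
    r=cv2.minAreaRect(np.array([onz("top",p,.074)[:2]*1000 for p in bt],np.float32))
    print(nm,"top",cen(bt),onz("top",cen(bt),.074),r,"side",cen(bs),"y",bs[:,1].min(),bs[:,1].max(),"x",bs[:,0].min(),bs[:,0].max(),"tri",tri(cen(bt),cen(bs)))
    X=onz("top",cen(bt),.074); print("  proj side of head top/bottom:",proj("side",X),proj("side",[X[0],X[1],.038]))
for nm,bt_,bs_ in(("A",(293,181,307,208),(315,195,342,214)),("B",(320,184,334,211),(329,219,359,235))):
    br=lambda im:cv2.cvtColor(im,cv2.COLOR_RGB2GRAY)>95
    u=one(T,bt_,br); v=one(Sd,bs_,br); ut=hull(u); vt=hull(v)
    print(nm,"nblobs",len(u),len(v),"cen",cen(ut),cen(vt),tri(cen(ut),cen(vt)))
    w=np.array([onz("top",p,.014)[:2]*1000 for p in np.concatenate(u)],np.float32)
    (c,sz,an)=cv2.minAreaRect(w); print("  rect mm",c,sz,an)
    bx=cv2.boxPoints((c,sz,an)); e=bx[1]-bx[0],bx[2]-bx[1]; d=max(e,key=np.linalg.norm); d=d/np.linalg.norm(d)*-np.sign(d[0])
    s=(w-c)@d; t=(w-c)@[-d[1],d[0]]
    print("  dir",d,"profile s:lo,hi",[(int(k),round(float(t[abs(s-k)<2].min()),1),round(float(t[abs(s-k)<2].max()),1)) for k in range(-38,39,4) if (abs(s-k)<2).sum()>1])
bl=lambda im:(lambda h:(h[...,0]>100)&(h[...,0]<125)&(h[...,1]>130))(hsv(im))
t=one(T,(405,178,468,240),bl)[0]; ts=one(Sd,(365,280,480,375),bl)[0]
print("tote",cv2.minAreaRect(np.array([onz("top",p,.065)[:2]*1000 for p in t],np.float32)),onz("top",cen(t),.065))
ct=cv2.boxPoints(cv2.minAreaRect(t.astype(np.float32)));print(" top corners",ct); print(" side extremes L",ts[ts[:,0].argmin()],"T",ts[ts[:,1].argmin()],"R",ts[ts[:,0].argmax()])
for p in ct: print("  ",onz("top",p,.065),"-> side",proj("side",onz("top",p,.065)))
t=one(T,(286,206,341,217),lambda im:(lambda h:(h[...,1]<60)&(h[...,2]>140))(hsv(im)))[0]
w=np.array([onz("top",p,.025)[:2]*1000 for p in t],np.float32); print("bar",cv2.minAreaRect(w),cv2.fitLine(w,cv2.DIST_L2,0,.01,.01).ravel())
E
python3 m1.py
```

```text
plate [355.5487 198.5601] [361.901  238.8452] (array([ 0.5891, -0.0822,  0.0477]), np.float64(0.15717184655163596), np.float64(0.14520018312623584)) ((588.8221435546875, -81.03067016601562), (46.681697845458984, 46.01463317871094), 85.62168884277344)
 on z.06 [ 0.5886 -0.0811  0.06  ] [ 0.5808 -0.0924  0.06  ] side rect ((582.9512939453125, -89.04310607910156), (48.50515365600586, 48.1251106262207), 84.99395751953125)
slot [355.5813 198.4834] [ 0.5888 -0.0812  0.06  ] [361.8369 236.8208] [ 0.585  -0.0859  0.06  ] (array([ 0.5888, -0.0815,  0.0547]), np.float64(0.14689575478918154), np.float64(0.13546051814290436))
red top [232.0976 237.9372] [0.4543 0.3549 0.074 ] ((454.2568054199219, 354.8028869628906), (10.299464225769043, 39.124061584472656), 4.641073703765869) side [248.484  170.6161] y 164.0625 176.5625 x 245.4375 251.5625 tri (array([0.4542, 0.3599, 0.0497]), np.float64(0.08840487105121454), np.float64(0.06758160060292205))
  proj side of head top/bottom: [248.3239 165.0392] [249.4426 174.3964]
yel top [248.4052 236.5715] [0.4584 0.2981 0.074 ] ((458.2955017089844, 297.74295043
[... 1917 characters left out ...]
10.7), (34, -7.6, 9.0)]
tote ((550.0665283203125, -364.7353210449219), (155.31922912597656, 163.6902618408203), 89.86280059814453) [ 0.5494 -0.3652  0.065 ]
 top corners [[413.3679 185.7551]
 [457.2419 184.9525]
 [458.0874 231.1733]
 [414.2134 231.9759]]
 side extremes L [373.8125 328.6875] T [429.3125 285.1875] R [473.4375 328.3125]
   [ 0.6317 -0.2884  0.065 ] -> side [426.7282 279.0376]
   [ 0.6329 -0.446   0.065 ] -> side [475.9295 327.0198]
   [ 0.4681 -0.442   0.065 ] -> side [414.3384 360.4018]
   [ 0.4671 -0.2859  0.065 ] -> side [369.0147 306.5368]
bar ((539.7734375, 73.05049133300781), (191.24539184570312, 4.987600326538086), 84.99192810058594) [  0.0866   0.9962 539.9159  73.1181]
```

```bash
cat >> lab.py <<'E'
from scipy.spatial.transform import Rotation as Ro
def plan(*targets):
    """targets: (x,y,z,phi_deg of tool y). prints rotvec + shift in current tool axes"""
    o=bot.get_obs(); R0=Ro.from_quat(o["tool_rot"]); p0=o["eef_pos"]
    z=R0.as_matrix(); print("t",round(o["clock"],2),"now",np.round(p0,4),"phi",round(np.degrees(np.arctan2(z[1,1],z[0,1])),1),"tilt",np.round(z[:2,2],4),"q",np.round(o["joint_pos"],2),"F",np.round(o["ft_force"],1),"w",round(o["grip_width"],4))
    for x,y,zz,ph in targets:
        a=np.radians(ph); ey=np.array([np.cos(a),np.sin(a),0]); ez=np.array([0,0,-1.]); ex=np.cross(ey,ez)
        Rt=Ro.from_matrix(np.c_[ex,ey,ez]); print((x,y,zz,ph),"->",np.round((R0.inv()*Rt).as_rotvec(),3),np.round(R0.inv().apply(np.array([x,y,zz])-p0),4))
E
python3 - <<'E'
from lab import *
np.set_printoptions(precision=4,suppress=True)
f=lambda x,y:np.array([220+(x+.5)/5-.5,160+(y+.5)/5-.5]); g=lambda x,y:np.array([230+(x+.5)/4.4-.5,155+(y+.5)/4.4-.5])
for n,a,b in(("Ahead",f(402,214),g(400,238)),("Anut",f(397,134),g(465,210)),("Bhead",f(530,228),g(462,323)),("Bnut",f(540,172),g(518,307)),("slot",f(680,194),g(583,362)),("estop",f(689,93),g(685,305))): print(n,tri(a,b))
for X in((.6056,.1209,.014),(.5884,.0217,.014),(.631,-.304,.065),(.631,-.444,.065)): print(X,proj("side",X))
plan((.6056,.1209,.12,95.6),(.6056,.1209,.006,95.6))
E
```

```text
Ahead (array([0.58  , 0.1193, 0.0115]), np.float64(0.21083080141558164), np.float64(0.1774757854883879))
Anut (array([0.6372, 0.1239, 0.0097]), np.float64(0.9708953104780644), np.float64(0.8060276873663088))
Bhead (array([0.5697, 0.0243, 0.0123]), np.float64(0.1549548004762639), np.float64(0.13700443145070165))
Bnut (array([0.6095, 0.0172, 0.0138]), np.float64(0.3019166949628146), np.float64(0.2653478754435363))
slot (array([ 0.5894, -0.0818,  0.0544]), np.float64(0.07759199057642316), np.float64(0.07154137967037252))
estop (array([ 0.6595, -0.0873,  0.0731]), np.float64(0.17162613947875713), np.float64(0.1549862602447953))
(0.6056, 0.1209, 0.014) [327.7508 205.0225]
(0.5884, 0.0217, 0.014) [340.5391 225.8913]
(0.631, -0.304, 0.065) [430.8948 283.5186]
(0.631, -0.444, 0.065) [474.5849 326.7211]
t 0.1 now [0.2203 0.4482 0.1992] phi 63.8 tilt [-0.0008 -0.0017] q [ 1.11  0.24  0.    1.34 -0.    1.57] F [ 0.  -1.2  0.9] w 0.0854
(0.6056, 0.1209, 0.12, 95.6) -> [-0.002 -0.001 -0.555] [-0.4902 -0.1236  0.0794]
(0.6056, 0.1209, 0.006, 95.6) -> [-0.002 -0.001 -0.555] [-0.4902 -0.1234  0.1934]
```

Units first: shifts go in cm and turns go in units of 0.25 rad. So -0.12 m is -12, -0.06 m is -6, -0.555 rad is -2.22.

{"name": "creep_tool", "arguments": {"plan": [[0,0,-0.6,-6,-1.5,0,0.045],[0,0,-1.2,-12,-3,0,0.045],[0,0,-1.8,-18,-4.5,1,0.045],[0,0,-2.22,-24,-6,2,0.045],[0,0,-2.22,-30,-7.5,3,0.045],[0,0,-2.22,-36,-9,5,0.045],[0,0,-2.22,-42,-10.6,7,0.045],[-0.008,-0.004,-2.22,-48,-12.1,7.9,0.045],[-0.008,-0.004,-2.22,-49,-12.35,7.94,0.045],[-0.008,-0.004,-2.22,-49,-12.35,7.94,0.045]]}}

```text
clock: 1.35
eef_pos: [0.6057, 0.121, 0.1197]
tool_rot: [-0.048, 0.999, 0.001, -0.0]
ft_force: [-1.3, 0.8, 0.0]
grip_width: 0.0449
grasp_force: 0.0
```

```bash
python3 - <<'E'
from lab import *
plan((.6056,.1209,.006,95.6))
for n in("top","side"): cv2.imwrite(f"pics/{n}1.png",bot.camera(n)[:,:,::-1])
a=cv2.imread("pics/top1.png")[140:240,240:375]; b=cv2.imread("pics/side1.png")[130:240,260:410]
r=lambda a:cv2.resize(a,(395,295),interpolation=cv2.INTER_CUBIC)
cv2.imwrite("pics/v1.png",np.hstack([r(a),r(b)]))
E
```

```text
t 1.35 now [0.6057 0.121  0.1197] phi 95.5 tilt [-0.0006  0.0018] q [0.2  0.52 0.2  1.26 0.   0.1 ] F [-1.3  0.8  0. ] w 0.0449
(0.6056, 0.1209, 0.006, 95.6) -> [ 0.002 -0.    -0.001] [ 0.     -0.0003  0.1137]
```

View pics/v1.png

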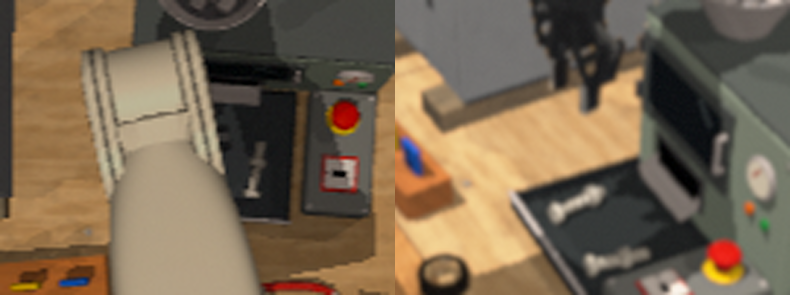

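The wrist hides bolt A from above. The side view shows the open fingers over it and nothing disturbed. I'll descend and grip.

{"name": "creep_tool", "arguments": {"plan": [[0.008,0,0,0,0,5,0.045],[0.008,0,0,0,0,9,0.045],[0.008,0,0,0,0,10.5,0.045],[0.008,0,0,0,0,11.25,0.045],[0.008,0,0,0,0,11.25,0.0],[0.008,0,0,0,0,11.25,0.0],[0.008,0,0,0,0,11.25,0.0],[0.008,0,0,0,0,11.25,0.0],[0.008,0,0,0,0,11.25,0.0]]}}

```text
clock: 2.58
eef_pos: [0.6061, 0.1219, 0.0083]
tool_rot: [-0.049, 0.999, -0.0, 0.001]
ft_force: [-0.2, -0.9, -0.3]
grip_width: -0.0001
grasp_force: 0.0
```

Fingers shut on nothing. I'll look from the side.

```bash
python3 - <<'E'
from lab import *
for n in("top","side"): cv2.imwrite(f"pics/{n}2.png",bot.camera(n)[:,:,::-1])
b=cv2.imread("pics/side2.png")[150:250,290:410]
cv2.imwrite("pics/v2.png",cv2.resize(b,(720,600),interpolation=cv2.INTER_CUBIC))
print(proj("side",bot.get_obs()["eef_pos"]))
E
```

```text
[327.66817207 206.30273404]
```

View pics/v2.png

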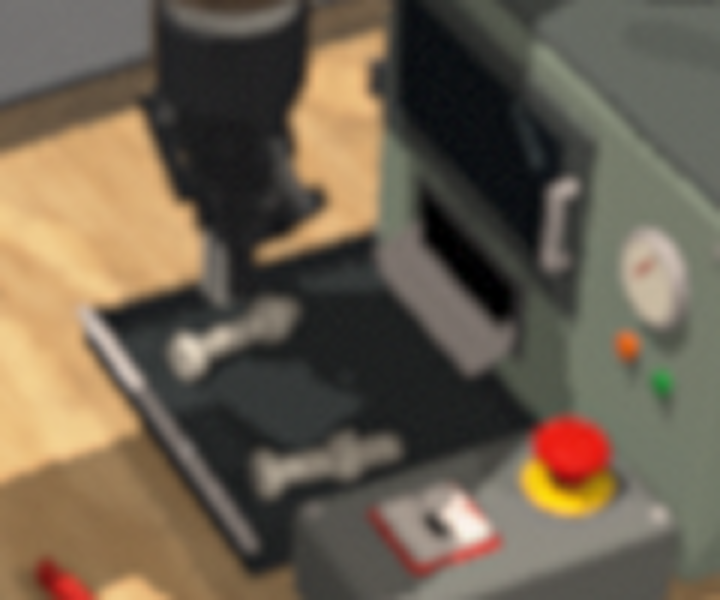

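```bash
python3 - <<'E'
from lab import *
np.set_printoptions(precision=4,suppress=True)
print(proj("side",(.6057,.121,.127)),proj("side",(.6057,.1435,.127)),proj("side",(.6057,.0985,.127)))
print(onz("side",(327,200.5),.008),onz("side",(328.3,205.8),.014))
im=bot.camera("side"); b=crop(im,318,185,345,215); b=np.clip(b.astype(int)*5//2,0,255).astype(np.uint8)
cv2.imwrite("pics/v3.png",cv2.resize(b,(540,600))[:,:,::-1])
plan()
E
```

```text
[328.1694 174.3476] [324.1457 170.4553] [332.2869 178.3306]
[0.6188 0.1472 0.008 ] [0.6051 0.1169 0.014 ]
t 2.73 now [0.606  0.1219 0.0081] phi 95.6 tilt [ 0.0014 -0.0002] q [ 0.2   0.61  0.05  1.01 -0.    0.1 ] F [-0.5 -1.1 -0.3] w 0.0002
```

View pics/v3.png

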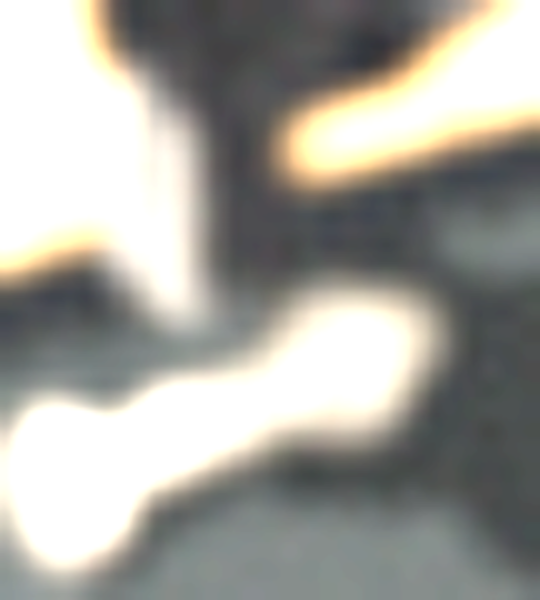

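The visible fingertip ends near (327.5,201), about 5 px above the projected TCP, so the pads look to have closed above the shank. I'll probe the bare floor between the bolts with the fingers shut to get the true tip height.

Scaled: -0.05 m is -5, 0.003 m is 0.3.

{"name": "creep_tool", "arguments": {"plan": [[0,0,0,0,0,-4,0],[0,0,0,0,-5,-4,0],[0,0,0,0,-5,0,0],[0,0,0,0,-5,0.3,0],[0,0,0,0,-5,0.5,0],[0,0,0,0,-5,0.5,0]]}}

```text
clock: 3.48
eef_pos: [0.6117, 0.0729, 0.0042]
tool_rot: [-0.05, 0.999, -0.0, 0.002]
ft_force: [0.7, -0.9, -0.1]
grip_width: -0.0003
grasp_force: 0.0
```

{"name": "creep_tool", "arguments": {"plan": [[0,0,0,0,0,0.2,0],[0,0,0,0,0,0.3,0],[0,0,0,0,0,0.4,0]]}}

```text
clock: 3.85
eef_pos: [0.611, 0.0723, -0.0007]
tool_rot: [-0.049, 0.999, -0.0, 0.001]
ft_force: [-0.4, -0.1, 0.0]
grip_width: -0.0002
grasp_force: 0.0
```

Scaled: 0.004 m is 0.4, 0.002 m is 0.2.

{"name": "creep_tool", "arguments": {"plan": [[0,0,0,0,0,0.2,0],[0,0,0,0,0,0.4,0],[0,0,0,0,0,0.4,0]]}}

```text
clock: 4.22
eef_pos: [0.6106, 0.0721, -0.0052]
tool_rot: [-0.049, 0.999, -0.0, 0.0]
ft_force: [0.2, 0.0, 0.8]
grip_width: 0.0001
grasp_force: 0.0
```

{"name": "creep_tool", "arguments": {"plan": [[0,0,0,0,0,0.1,0],[0,0,0,0,0,0.3,0],[0,0,0,0,0,0.3,0]]}}

```text
clock: 4.6
eef_pos: [0.6107, 0.0722, -0.0081]
tool_rot: [-0.049, 0.999, -0.0, 0.001]
ft_force: [-0.5, -0.5, 0.3]
grip_width: -0.0
grasp_force: 0.0
```

```bash
python3 - <<'E'
from lab import *
cv2.imwrite("pics/s4.png",bot.camera("side")[:,:,::-1]); cv2.imwrite("pics/t4.png",bot.camera("top")[:,:,::-1])
b=cv2.imread("pics/s4.png")[130:250,290:400];a=cv2.imread("pics/t4.png")[130:250,260:370]
cv2.imwrite("pics/v4.png",np.hstack([cv2.resize(x,(400,436),interpolation=cv2.INTER_CUBIC) for x in(b,a)]))
e=bot.get_obs()["eef_pos"]; print(e,proj("side",e),proj("side",e+[0,0,.019]),proj("top",e))
E
```

```text
[ 0.61084258  0.07221961 -0.00792213] [337.62661083 219.07908201] [337.78055097 214.21344026] [312.56183199 194.62909801]
```

View pics/v4.png

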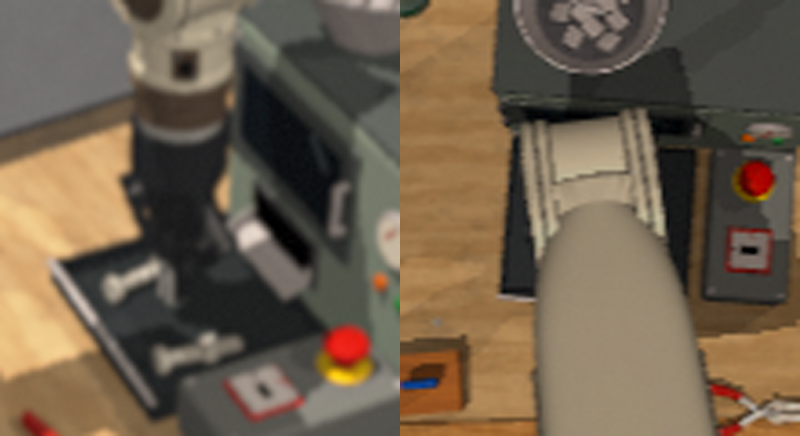

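The fingertip shows at about (336,213.3), roughly 20 mm above the reported TCP, and there's no contact yet. I'll keep probing down in small steps.

Scaled: 0.003 m is 0.3, 0.002 m is 0.2.

{"name": "creep_tool", "arguments": {"plan": [[0,0,0,0,0,0.2,0],[0,0,0,0,0,0.3,0],[0,0,0,0,0,0.3,0]]}}

```text
clock: 5.08
eef_pos: [0.6108, 0.0722, -0.011]
tool_rot: [-0.049, 0.999, -0.0, 0.001]
ft_force: [0.5, 0.9, -0.0]
grip_width: 0.0003
grasp_force: 0.0
```

{"name": "creep_tool", "arguments": {"plan": [[0,0,0,0,0,0.15,0],[0,0,0,0,0,0.3,0],[0,0,0,0,0,0.3,0]]}}

```text
clock: 5.45
eef_pos: [0.6107, 0.0721, -0.0141]
tool_rot: [-0.049, 0.999, -0.0, 0.001]
ft_force: [-0.3, 0.0, -0.3]
grip_width: 0.0002
grasp_force: 0.0
```

{"name": "creep_tool", "arguments": {"plan": [[0,0,0,0,0,0.1,0],[0,0,0,0,0,0.2,0],[0,0,0,0,0,0.2,0]]}}

```text
clock: 5.82
eef_pos: [0.6108, 0.0722, -0.016]
tool_rot: [-0.049, 0.999, -0.0, 0.001]
ft_force: [-0.5, 0.7, -0.3]
grip_width: 0.0001
grasp_force: 0.0
```

{"name": "creep_tool", "arguments": {"plan": [[0,0,0,0,0,0.1,0],[0,0,0,0,0,0.2,0],[0,0,0,0,0,0.2,0]]}}

```text
clock: 6.2
eef_pos: [0.6108, 0.0722, -0.018]
tool_rot: [-0.049, 0.999, -0.0, 0.001]
ft_force: [-0.5, 0.0, 0.2]
grip_width: 0.0001
grasp_force: 0.0
```

{"name": "creep_tool", "arguments": {"plan": [[0,0,0,0,0,0.1,0],[0,0,0,0,0,0.2,0],[0,0,0,0,0,0.2,0]]}}

```text
clock: 6.58
eef_pos: [0.6108, 0.0722, -0.02]
tool_rot: [-0.049, 0.999, -0.0, 0.001]
ft_force: [-0.2, -0.0, -0.4]
grip_width: -0.0007
grasp_force: 0.0
```

```bash
python3 - <<'E'
from lab import *
cv2.imwrite("pics/s5.png",bot.camera("side")[:,:,::-1])
b=cv2.imread("pics/s5.png")[185:245,310:370]
b=np.clip(b.astype(int)*2,0,255).astype(np.uint8)
cv2.imwrite("pics/v5.png",cv2.resize(b,(600,600),interpolation=cv2.INTER_CUBIC))
plan()
E
```

```text
t 6.62 now [ 0.6108  0.0722 -0.0199] phi 95.6 tilt [ 0.0014 -0.0002] q [ 0.12  0.63  0.01  0.95 -0.    0.02] F [-0.7  0.2 -0.4] w -0.0
```

View pics/v5.png

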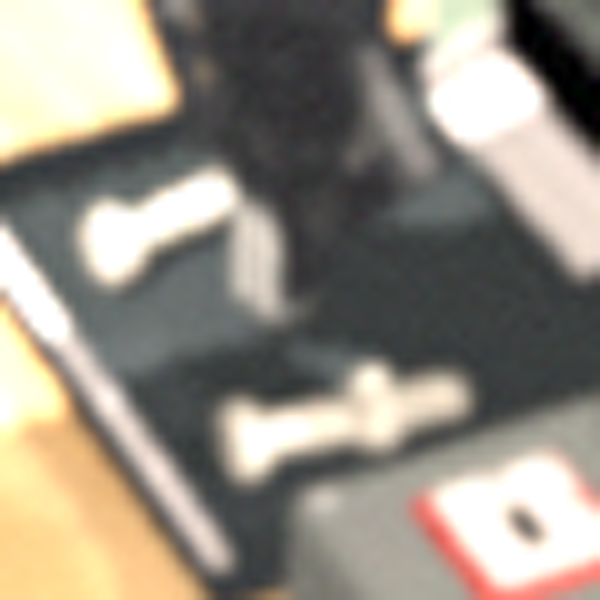

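Units first: shifts go in cm and turns go in units of 0.25 rad. So 0.0015 m is 0.15, 0.001 m is 0.1.

{"name": "creep_tool", "arguments": {"plan": [[0,0,0,0,0,0.1,0],[0,0,0,0,0,0.15,0],[0,0,0,0,0,0.15,0]]}}

```text
clock: 7.0
eef_pos: [0.6109, 0.0722, -0.0214]
tool_rot: [-0.049, 0.999, -0.0, 0.001]
ft_force: [-0.7, 0.4, 0.4]
grip_width: -0.0
grasp_force: 0.0
```

{"name": "creep_tool", "arguments": {"plan": [[0,0,0,0,0,0.1,0],[0,0,0,0,0,0.15,0],[0,0,0,0,0,0.15,0]]}}

```text
clock: 7.38
eef_pos: [0.6109, 0.0722, -0.023]
tool_rot: [-0.049, 0.999, -0.0, 0.001]
ft_force: [-0.2, -1.1, -0.0]
grip_width: -0.0003
grasp_force: 0.0
```

Scaled: 0.002 m is 0.2, 0.001 m is 0.1.

{"name": "creep_tool", "arguments": {"plan": [[0,0,0,0,0,0.1,0],[0,0,0,0,0,0.2,0],[0,0,0,0,0,0.2,0]]}}

```text
clock: 7.75
eef_pos: [0.6108, 0.0722, -0.025]
tool_rot: [-0.049, 0.999, -0.0, 0.001]
ft_force: [-0.4, 0.8, -0.3]
grip_width: 0.0001
grasp_force: 0.0
```

{"name": "creep_tool", "arguments": {"plan": [[0,0,0,0,0,0.1,0],[0,0,0,0,0,0.2,0],[0,0,0,0,0,0.2,0]]}}

```text
clock: 8.12
eef_pos: [0.6108, 0.0722, -0.027]
tool_rot: [-0.049, 0.999, -0.0, 0.001]
ft_force: [0.9, 0.1, 0.5]
grip_width: -0.0002
grasp_force: 0.0
```

```bash
python3 - <<'E'
from lab import *
cv2.imwrite("pics/s6.png",bot.camera("side")[:,:,::-1])
for f in("side0","s4","s5","s6"):
    g=cv2.cvtColor(cv2.imread(f"pics/{f}.png"),cv2.COLOR_BGR2GRAY); print(f); print(g[206:224,331:343])
e=bot.get_obs(); print(e["eef_pos"],proj("side",e["eef_pos"]),e["ft_torque"],e["tau"],e["joint_pos"])
E
```

```text
side0
[[113  95  88  90  90  80  58  44  45  51  56  55]
 [ 70  53  54  60  63  55  45  46  51  56  56  56]
 [ 44  43  46  50  52  50  49  51  55  55  56  54]
 [ 47  49  53  53  54  54  53  55  56  55  55  55]
 [ 53  54  56  55  55  56  55  56  54  55  56  55]
 [ 55  55  57  55  55  55  54  56  55  56  54  56]
 [ 56  56  55  54  56  55  55  57  54  55  55  56]
 [ 55  55  55  55  55  55  54  55  55  55  56  54]
 [ 55  55  55  56  56  54  55  54  55  54  55  55]
 [ 55  57  55  55  55  55  55  55  55  55  55  54]
 [ 56  53  55  55  55  54  56  55  56  55  56  54]
 [ 54  54  57  57  54  55  55  54  56  54  55  55]
 [ 57  54  55  54  56  56  55  55  56  55  55  56]
 [ 55  55  56  55  55  55  55  55  54  55  56  56]
 [ 55  55  56  54  55  55  55  55  55  54  55  55]
 [ 54  55  54  55  56  54  54  55  56  56  53  53]
 [ 54  54  53  55  54  55  54  55  54  53  54  53]
 [ 55  54  56  56  53  51  51  52  52  54  57  60]]
s4
[[119 100 101 109 111 116  96  58  30  31  29  31]
 [ 73  65  87 108 113 116  96  58  30  27  27  29]
 [ 44  55  86 107 109 112  97  58  31  28  28  29]
 [ 46  61  91 108 1
[... 2192 characters left out ...]
 76  85  84  89  80  53  32  27  27  29]
 [ 55  56  60  65  75  88  83  57  34  27  29  32]
 [ 53  51  49  49  59  73  73  52  34  30  31  31]
 [ 43  43  39  38  41  50  51  41  33  32  36  40]
 [ 35  35  33  31  31  34  35  31  32  35  41  47]
 [ 30  30  32  28  32  32  31  32  31  34  40  45]
 [ 29  31  30  31  29  29  31  30  31  33  35  38]
 [ 30  32  31  32  31  29  28  28  28  30  32  35]]
[ 0.61085999  0.07218224 -0.02695376] [337.48662442 223.8728845 ] [ 0.05916841 -0.04926162 -0.02084541] [-5.09998863e-04 -5.10747063e+01  2.10744256e+01 -1.06492848e-02
 -1.54121873e-03  2.91231504e-05] [ 1.17840518e-01  6.41780698e-01  4.04651574e-03  9.31739265e-01
 -4.05996521e-04  1.96331041e-02]
```

Scaled: 0.002 m is 0.2, 0.001 m is 0.1.

{"name": "creep_tool", "arguments": {"plan": [[0,0,0,0,0,0.1,0],[0,0,0,0,0,0.2,0],[0,0,0,0,0,0.2,0]]}}

```text
clock: 8.55
eef_pos: [0.611, 0.0722, -0.0282]
tool_rot: [-0.049, 0.999, -0.0, 0.001]
ft_force: [-1.9, -0.6, 5.6]
grip_width: -0.0002
grasp_force: 2.5
```

{"name": "creep_tool", "arguments": {"plan": [[0,0,0,0,0,0.1,0],[0,0,0,0,0,0.2,0],[0,0,0,0,0,0.2,0]]}}

```text
clock: 8.93
eef_pos: [0.6111, 0.0722, -0.0283]
tool_rot: [-0.049, 0.999, -0.0, 0.001]
ft_force: [-6.0, -1.1, 16.0]
grip_width: -0.0003
grasp_force: 7.8
```

Floor contact occurs at reported z = -0.0275, so true tip height is reported z + 30.5 mm. I'll regrip bolt A with that correction.

Scaled: -0.06 m is -6, -0.05 m is -5.

{"name": "creep_tool", "arguments": {"plan": [[0,0,0,0,0,-5,0.045],[0,0,0,0,3,-6,0.045],[0,0,0,0,5,-6,0.045],[0,0,0,0,5,-6,0.045],[0,0,0,0,5,-6,0.045]]}}

```text
clock: 9.55
eef_pos: [0.6048, 0.1215, 0.0276]
tool_rot: [-0.049, 0.999, -0.001, -0.001]
ft_force: [0.1, -0.5, 0.3]
grip_width: 0.0448
grasp_force: 0.0
```

```bash
python3 - <<'E'
from lab import *
plan((.606,.1205,-.025,95.6))
E
```

```text
t 9.55 now [0.6048 0.1215 0.0276] phi 95.6 tilt [-0.0012 -0.0013] q [ 0.2   0.59  0.07  1.05 -0.    0.1 ] F [ 0.1 -0.5  0.3] w 0.0448
(0.606, 0.1205, -0.025, 95.6) -> [-0.001 -0.001  0.001] [-0.0011 -0.0011  0.0526]
```

{"name": "creep_tool", "arguments": {"plan": [[0,0,0,-0.1,-0.1,4,0.045],[0,0,0,-0.1,-0.1,5.25,0.045],[0,0,0,-0.1,-0.1,5.25,0.0],[0,0,0,-0.1,-0.1,5.25,0.0],[0,0,0,-0.1,-0.1,5.25,0.0],[0,0,0,-0.1,-0.1,5.25,0.0],[0,0,0,-0.1,-0.1,5.25,0.0]]}}

```text
clock: 10.42
eef_pos: [0.6079, 0.1212, -0.0224]
tool_rot: [-0.049, 0.999, -0.0, 0.002]
ft_force: [-0.4, 0.5, 1.8]
grip_width: 0.0077
grasp_force: 58.9
```

{"name": "creep_tool", "arguments": {"plan": [[0,0,0,0,0,-5,0],[0,0,0,0,0,-11,0],[0,0,0,0,0,-12,0],[0,0,0,0,0,-12,0]]}}

```text
clock: 10.92
eef_pos: [0.6074, 0.1213, 0.0974]
tool_rot: [-0.049, 0.999, 0.0, 0.002]
ft_force: [-0.4, 0.6, -1.6]
grip_width: 0.008
grasp_force: 58.8
```

```bash
python3 - <<'E'
from lab import *
plan((.55,-.355,.1,90),(.55,-.355,-.008,90)); print(bot.get_obs()["grasp_force"])
E
```

```text
t 10.93 now [0.6074 0.1213 0.0974] phi 95.6 tilt [0.0033 0.0002] q [ 0.2   0.53  0.16  1.2  -0.    0.1 ] F [-0.4  0.6 -1.6] w 0.008
(0.55, -0.355, 0.1, 90) -> [0.    0.003 0.098] [ 0.1038 -0.4683 -0.0029]
(0.55, -0.355, -0.008, 90) -> [0.    0.003 0.098] [ 0.1042 -0.4683  0.1051]
58.75721454620361
```

Scaled: -0.468 m is -46.8, -0.44 m is -44, 0.098 rad is 0.392.

{"name": "creep_tool", "arguments": {"plan": [[0,0,0.12,1.2,-5.5,-1,0],[0,0,0.392,2.4,-11,-1,0],[0,0,0.392,3.6,-16.5,-1,0],[0,0,0.392,4.8,-22,-1,0],[0,0,0.392,6,-27.5,-1,0],[0,0,0.392,7.3,-33,-0.5,0],[0,0.012,0.392,8.5,-38.5,-0.5,0],[0,0.012,0.392,9.8,-44,-0.3,0],[0,0.012,0.392,10.4,-46.8,-0.3,0],[0,0.012,0.392,10.4,-46.8,-0.3,0]]}}

```text
clock: 12.18
eef_pos: [0.5468, -0.3565, 0.0961]
tool_rot: [0.002, 1.0, 0.001, -0.003]
ft_force: [-0.8, 0.7, -1.6]
grip_width: 0.0073
grasp_force: 58.9
```

{"name": "creep_tool", "arguments": {"plan": [[0,0,0,0,0,5,0],[0,0,0,0,0,9,0],[0,0,0,0,0,10.6,0],[0,0,0,0,0,10.6,0],[0,0,0,0,0,10.6,0.03],[0,0,0,0,0,10.6,0.03],[0,0,0,0,0,10.6,0.03]]}}

```text
clock: 13.05
eef_pos: [0.5501, -0.3555, -0.0047]
tool_rot: [-0.0, 1.0, -0.001, 0.0]
ft_force: [-0.7, -0.1, -0.6]
grip_width: 0.03
grasp_force: 0.0
```

Scaled: -0.105 m is -10.5, -0.06 m is -6.

{"name": "creep_tool", "arguments": {"plan": [[0,0,0,0,0,-6,0.045],[0,0,0,0,0,-10.5,0.045],[0,0,0,0,0,-10.5,0.045]]}}

```text
clock: 13.42
eef_pos: [0.5527, -0.3571, 0.1051]
tool_rot: [-0.0, 1.0, -0.003, 0.004]
ft_force: [1.4, 0.0, 0.1]
grip_width: 0.0451
grasp_force: 0.0
```

```bash
python3 - <<'E'
from lab import *
np.set_printoptions(precision=4,suppress=True)
im=bot.camera("top"); cv2.imwrite("pics/t7.png",im[:,:,::-1])
bx=(320,184,334,211); u=blobs(cv2.cvtColor(crop(im,*bx),cv2.COLOR_RGB2GRAY)>95,bx[:2],60)
w=np.array([onz("top",p,.014)[:2]*1000 for p in np.concatenate(u)],np.float32); c,sz,an=cv2.minAreaRect(w); print(c,sz,an)
m=np.zeros(2); d=np.array([-.982,.203]); n=np.array([-d[1],d[0]]); s=(w-c)@d;t=(w-c)@n
print([(int(k),round(float(t[abs(s-k)<2].min()),1),round(float(t[abs(s-k)<2].max()),1)) for k in range(-38,39,4) if (abs(s-k)<2).sum()>1])
for k in(9,11,13): print(c+k*d)
plan((.5884,.0217,.1,78.3))
E
```

```text
(599.0895385742188, 18.942893981933594) (18.130178451538086, 69.96018981933594) 80.67706298828125
[(-34, -1.5, 4.6), (-30, -3.0, 4.2), (-26, -3.3, 3.8), (-22, -3.3, 3.3), (-18, -3.5, 3.1), (-14, -5.5, 7.2), (-10, -7.7, 8.7), (-6, -7.9, 8.5), (-2, -2.2, 4.6), (2, -4.4, 4.2), (6, -4.7, 5.4), (10, -4.7, 5.8), (14, -5.0, 5.3), (18, -4.7, 4.7), (22, -4.5, 4.7), (26, -6.8, 8.2), (30, -7.9, 10.4), (34, -7.4, 10.0)]
[590.2515  20.7699]
[588.2875  21.1759]
[586.3235  21.5819]
t 13.47 now [ 0.5511 -0.3561  0.1021] phi 90.0 tilt [ 0.0041 -0.004 ] q [-0.57  0.6   0.29  1.26 -0.   -0.57] F [ 0.3  0.5 -1.3] w 0.0447
(0.5884, 0.0217, 0.1, 78.3) -> [-0.004  0.004  0.204] [-0.0374  0.3778  0.0008]
```

{"name": "creep_tool", "arguments": {"plan": [[0,0,0.2,-0.6,6,0,0.045],[0,0,0.4,-1.2,12,0,0.045],[0,0,0.6,-1.8,18,0,0.045],[-0.016,0.016,0.78,-2.4,24,0,0.045],[-0.016,0.016,0.78,-3,30,0,0.045],[-0.016,0.016,0.78,-3.7,36,0,0.045],[-0.016,0.016,0.78,-3.74,37.73,0,0.045],[-0.016,0.016,0.78,-3.74,37.73,0,0.045],[-0.016,0.016,0.78,-3.74,37.73,0,0.045]]}}

```text
clock: 14.6
eef_pos: [0.5862, 0.0209, 0.0979]
tool_rot: [0.098, 0.995, 0.001, -0.003]
ft_force: [0.2, -0.9, 0.9]
grip_width: 0.0451
grasp_force: 0.0
```

```bash
python3 - <<'E'
from lab import *
plan((.5884,.0212,-.025,79))
E
```

```text
t 14.6 now [0.5862 0.0209 0.0979] phi 78.7 tilt [-0.0062  0.0033] q [0.03 0.48 0.07 1.18 0.   0.23] F [ 0.2 -0.9  0.9] w 0.0451
(0.5884, 0.0212, -0.025, 79) -> [ 0.002 -0.007 -0.005] [-0.003   0.0005  0.1229]
```

Scaled: -0.001 m is -0.1, 0.09 m is 9.

{"name": "creep_tool", "arguments": {"plan": [[0,0,0,-0.1,0.05,5,0.045],[0,0,0,-0.1,0.05,9,0.045],[0,0,0,-0.1,0.05,9,0.045]]}}

```text
clock: 14.98
eef_pos: [0.5834, 0.0209, 0.005]
tool_rot: [0.099, 0.995, 0.001, -0.007]
ft_force: [0.5, -0.0, 0.2]
grip_width: 0.0449
grasp_force: 0.0
```

```bash
python3 - <<'E'
from lab import *
plan((.5884,.0212,-.025,79))
E
```

```text
t 14.97 now [0.5834 0.0209 0.005 ] phi 78.7 tilt [-0.0136  0.0034] q [ 0.03  0.56 -0.04  0.98  0.    0.23] F [ 0.5 -0.   0.2] w 0.0449
(0.5884, 0.0212, -0.025, 79) -> [ 0.001 -0.014 -0.006] [-0.0053  0.0013  0.0299]
```

Scaled: -0.004 m is -0.4, 0.0005 m is 0.05, -0.01 rad is -0.04.

{"name": "creep_tool", "arguments": {"plan": [[0,-0.04,0,-0.4,0.05,0,0.045],[0,-0.04,0,-0.4,0.05,0,0.045]]}}

```text
clock: 15.22
eef_pos: [0.5936, 0.0223, 0.0109]
tool_rot: [0.098, 0.995, 0.002, 0.005]
ft_force: [-0.5, -0.3, -0.4]
grip_width: 0.0447
grasp_force: 0.0
```

```bash
python3 - <<'E'
from lab import *
plan((.5884,.0212,-.025,79))
E
```

```text
t 15.22 now [0.5936 0.0223 0.0109] phi 78.8 tilt [0.0096 0.0022] q [ 0.04  0.56 -0.04  0.97  0.    0.23] F [-0.5 -0.3 -0.4] w 0.0447
(0.5884, 0.0212, -0.025, 79) -> [ 0.004  0.009 -0.004] [ 0.0052 -0.0023  0.0358]
```

{"name": "creep_tool", "arguments": {"plan": [[0.012,0.032,0,0.4,-0.1,0,0.045],[0.012,0.032,0,0.4,-0.1,0,0.045],[0.012,0.032,0,0.4,-0.1,0,0.045],[0.012,0.032,0,0.4,-0.1,0,0.045]]}}

```text
clock: 15.72
eef_pos: [0.5872, 0.0227, 0.0084]
tool_rot: [0.097, 0.995, 0.0, -0.002]
ft_force: [0.3, -0.6, 0.2]
grip_width: 0.0453
grasp_force: 0.0
```

```bash
python3 - <<'E'
from lab import *
plan((.5884,.0212,-.025,79))
E
```

```text
t 15.72 now [0.5872 0.0227 0.0084] phi 78.8 tilt [-0.0036  0.0007] q [ 0.04  0.56 -0.04  0.97  0.    0.23] F [ 0.3 -0.6  0.2] w 0.0453
(0.5884, 0.0212, -0.025, 79) -> [-0.    -0.004 -0.003] [-0.0016 -0.0013  0.0334]
```

Scaled: 0.033 m is 3.3, 0.02 m is 2, -0.002 rad is -0.008.

{"name": "creep_tool", "arguments": {"plan": [[0,-0.008,0,-0.1,-0.1,2,0.045],[0,-0.008,0,-0.1,-0.1,3.3,0.045],[0,-0.008,0,-0.1,-0.1,3.3,0.0],[0,-0.008,0,-0.1,-0.1,3.3,0.0],[0,-0.008,0,-0.1,-0.1,3.3,0.0],[0,-0.008,0,-0.1,-0.1,3.3,0.0],[0,-0.008,0,-0.1,-0.1,3.3,0.0]]}}

```text
clock: 16.6
eef_pos: [0.5881, 0.0215, -0.0243]
tool_rot: [0.097, 0.995, 0.0, -0.001]
ft_force: [-0.5, -1.3, -0.1]
grip_width: 0.008
grasp_force: 58.6
```

{"name": "creep_tool", "arguments": {"plan": [[0,0,0,0,0,-5,0],[0,0,0,0,0,-11,0],[0,0,0,0,0,-12.5,0],[0,0,0,0,0,-12.5,0],[0,0,0,0,0,-12.5,0]]}}

```text
clock: 17.23
eef_pos: [0.5864, 0.0214, 0.0982]
tool_rot: [0.097, 0.995, -0.0, -0.003]
ft_force: [-0.1, 0.9, -0.1]
grip_width: 0.0076
grasp_force: 58.7
```

```bash
python3 - <<'E'
from lab import *
plan((.55,-.393,.1,90)); print(bot.get_obs()["grasp_force"])
E
```

```text
t 17.23 now [0.5864 0.0214 0.0982] phi 78.8 tilt [-0.0057  0.0001] q [0.04 0.47 0.08 1.18 0.   0.23] F [-0.1  0.9 -0.1] w 0.0076
(0.55, -0.393, 0.1, 90) -> [-0.    -0.006 -0.195] [-0.0445 -0.4136 -0.0016]
58.70058596134186
```

Scaled: -0.002 m is -0.2, -0.413 m is -41.3, -0.195 rad is -0.78.

{"name": "creep_tool", "arguments": {"plan": [[0,0,-0.2,-0.6,-6,-1,0],[0,0,-0.4,-1.2,-12,-1,0],[0,0,-0.78,-1.8,-18,-1,0],[0,0,-0.78,-2.5,-24,-1,0],[0,0,-0.78,-3.2,-30,-0.5,0],[0,-0.008,-0.78,-4,-36,-0.5,0],[0,-0.008,-0.78,-4.4,-41,-0.2,0],[0,-0.008,-0.78,-4.4,-41.3,-0.2,0],[0,-0.008,-0.78,-4.4,-41.3,-0.2,0],[0,-0.008,-0.78,-4.4,-41.3,-0.2,0]]}}

```text
clock: 18.48
eef_pos: [0.5513, -0.3904, 0.1014]
tool_rot: [-0.001, 1.0, 0.001, -0.001]
ft_force: [0.3, -0.5, -1.3]
grip_width: 0.0075
grasp_force: 58.9
```

{"name": "creep_tool", "arguments": {"plan": [[0,0,0,0,0,5,0],[0,0,0,0,0,9,0],[0,0,0,0,0,10,0],[0,0,0,0,0,10,0],[0,0,0,0,0,10,0.03],[0,0,0,0,0,10,0.03],[0,0,0,0,0,10,0.03]]}}

```text
clock: 19.35
eef_pos: [0.552, -0.3929, 0.0038]
tool_rot: [-0.0, 1.0, -0.001, 0.001]
ft_force: [-0.6, 0.1, 0.4]
grip_width: 0.03
grasp_force: 0.0
```

{"name": "creep_tool", "arguments": {"plan": [[0,0,0,0,0,-6,0.03],[0,0,0,0,0,-12,0.03],[0,0,0,0,6,-13,0.03],[0,0,0,0,12,-13,0.03],[0,0,0,0,18,-13,0.03],[0,0,0,0,20,-13,0.03],[0,0,0,0,20,-13,0.03],[0,0,0,0,20,-13,0.03]]}}

```text
clock: 20.35
eef_pos: [0.5515, -0.1937, 0.1326]
tool_rot: [0.001, 1.0, -0.0, 0.0]
ft_force: [-0.3, -0.2, 0.3]
grip_width: 0.0298
grasp_force: 0.0
```

```bash
python3 - <<'E'
from lab import *
np.set_printoptions(precision=4,suppress=True)
for n in("top","side"): cv2.imwrite(f"pics/{n}8.png",bot.camera(n)[:,:,::-1])
T=cv2.imread("pics/top8.png"); h=cv2.cvtColor(T,cv2.COLOR_BGR2HSV); 
for c in blobs(((lambda q:(q[...,1]<90)&(q[...,2]>90))(cv2.cvtColor(crop(T,412,184,460,233),cv2.COLOR_BGR2HSV))),(412,184),300): print("bolt-like",cen(c),onz("top",cen(c),.015),cv2.minAreaRect(c.astype(np.float32))[1])
plan((.4543,.3549,.15,184))
E
```

```text
bolt-like [435.7033 208.4045] [ 0.5525 -0.3818  0.015 ] (47.87499237060547, 48.87499237060547)
t 20.45 now [ 0.5513 -0.194   0.1322] phi 89.9 tilt [ 0.0005 -0.0004] q [-0.34  0.44  0.11  1.24 -0.   -0.34] F [0.2 0.2 0.9] w 0.0301
(0.4543, 0.3549, 0.15, 184) -> [-0.001  0.    -1.643] [ 0.0981  0.5487 -0.018 ]
```

```bash
python3 - <<'E'
from lab import *
T=cv2.imread("pics/top8.png")
for c in blobs(crop(T,416,188,456,230)[...,2]>80,(416,188),200): 
    r=cv2.minAreaRect(np.array([onz("top",p,.015)[:2]*1000 for p in c],np.float32)); print(np.round(r[0]),np.round(r[1]),r[2])
E
```

```text
[ 553. -381.] [148. 158.] 88.07093811035156
```

```bash
python3 - <<'E'
from lab import *
for f in ("top0","top8"):
    T=cv2.imread(f"pics/{f}.png"); print(T[190:228:3,416:458:3,2])
T=cv2.imread("pics/top8.png")
for c in blobs(crop(T,418,190,454,228)[...,2]>130,(418,190),100): 
    r=cv2.minAreaRect(np.array([onz("top",p,.015)[:2]*1000 for p in c],np.float32)); print(np.round(r[0]),np.round(r[1]),r[2])
E
```

```text
[[ 8 18 21 22 20 20 17 18 20 22 21 12  8 20]
 [ 4 20 24 21 24 19 20 20 20 17 20 15  9 11]
 [ 8 19 24 21 21 22 22 18 19 23 19 13  6 12]
 [ 6 23 22 25 26 21 25 21 19 20 18 19  7  8]
 [ 7 27 23 23 24 25 23 22 18 20 20 18  3  3]
 [ 6 22 24 21 25 25 22 21 20 21 19 21  8 10]
 [ 3 23 22 26 25 24 25 22 21 20 22 19  9  2]
 [ 7 22 23 24 24 22 24 21 20 20 21 23  3  2]
 [ 6 17 24 23 25 24 23 22 22 21 19 23  8  8]
 [ 5 21 22 23 24 24 24 22 22 24 21 19  8  2]
 [ 4 21 24 25 25 23 22 21 20 20 19 23  8  6]
 [ 9 22 19 20 15 21 13 11 14 13 10 10  7  3]
 [ 4 20 17 14 15 15 15 15 11 12 11 12  6  4]]
[[118 187 102 178 193 193 193 192 190 188 184 178 114 158]
 [ 66 189 144 165 192 193 193 193 192 193 192 186 151 141]
 [125 190 189 181 192 193 193 192 193 193 193 155 182 112]
 [155 145 190 127 110 193 192 192 193 192 192 100 189 139]
 [192 114 178 186 186 191 152 110 192 192 190  82 189 169]
 [192 147 166 187 189 192 192 193 193 150  99 138 169 189]
 [172 193 164 189 190 192 193 193 193 190 190 174 139 190]
 [ 89 193 141 155 167 175 186 193 192 191 143 190 114 160]
 [172 153 155 166 174 178 180 177 173 189  76 193 146 138]
 [133 151 164 173 177 179 180 178 169 136 147 172 193  17]
 [146 162 171 176 179 180 180 180 173 155 192 116 193   7]
 [157 168 175 178 180 181 181 179 176 162 193 173 141   7]
 [165 173 178 180 180 181 181 180 177 166 103 192   9   9]]
[ 552. -381.] [133. 143.] 88.04598236083984
[ 597. -323.] [14. 52.] 88.04596710205078
```

{"name": "creep_tool", "arguments": {"plan": [[0,0,-0.64,1,5.5,-1.8,0.04],[0,0,-1.32,2,11,-1.8,0.04],[0,0,-2,3,16.5,-1.8,0.04],[0,0,-2.68,4,22,-1.8,0.04],[0,0,-3.36,5,27.5,-1.8,0.04],[0,0,-4,6,33,-1.8,0.04],[0,0,-4.64,7,38.5,-1.8,0.04],[0,0,-5.28,8,44,-1.8,0.04],[0,0,-5.92,8.9,49.5,-1.8,0.04],[0,0,-6.572,9.8,54.87,-1.8,0.04]]}}

```text
clock: 21.7
eef_pos: [0.454, 0.3573, 0.1502]
tool_rot: [0.733, -0.68, 0.0, -0.0]
ft_force: [0.6, 0.6, 0.9]
grip_width: 0.0402
grasp_force: 0.0
```

```bash
python3 - <<'E'
from lab import *
plan((.4543,.3549,.1,184))
cv2.imwrite("pics/top9.png",bot.camera("top")[:,:,::-1])
cv2.imwrite("pics/side9.png",bot.camera("side")[:,:,::-1])
T=cv2.imread("pics/top9.png")
for c in blobs(crop(T,416,188,456,230)[...,2]>80,(416,188),200): 
    r=cv2.minAreaRect(np.array([onz("top",p,.015)[:2]*1000 for p in c],np.float32)); print(np.round(r[0]),np.round(r[1]),r[2])
E
```

```text
t 21.7 now [0.454  0.3573 0.1502] phi -175.7 tilt [0.0009 0.0001] q [ 0.67  0.42  0.13  1.28 -0.   -0.98] F [0.6 0.6 0.9] w 0.0402
(0.4543, 0.3549, 0.1, 184) -> [-0.001 -0.     0.006] [ 0.0024 -0.0001  0.0502]
[ 554. -354.] [22. 70.] 89.320556640625
[ 565. -393.] [22. 69.] 87.74787902832031
```

Both bolts now lie in the tote, at about (554,-354) and (565,-393) mm. Next is the red key.

Scaled: 0.11 m is 11, 0.1 m is 10, 0.004 rad is 0.016.

{"name": "creep_tool", "arguments": {"plan": [[0,0,0.016,0.2,0,5,0.04],[0,0,0.016,0.2,0,10,0.04],[0,0,0.016,0.2,0,11,0.04],[0,0,0.016,0.2,0,11,0.04],[0,0,0.016,0.2,0,11,0.04]]}}

```text
clock: 22.42
eef_pos: [0.4553, 0.3552, 0.0427]
tool_rot: [0.731, -0.683, 0.0, -0.002]
ft_force: [-0.0, -0.4, -0.4]
grip_width: 0.0402
grasp_force: 0.0
```

```bash
python3 - <<'E'
from lab import *
plan((.4543,.3549,.0125,184.2))
E
```

```text
t 22.43 now [0.4553 0.3552 0.0427] phi -176.1 tilt [0.0037 0.0027] q [ 0.66  0.5  -0.04  1.02 -0.   -0.98] F [-0.  -0.4 -0.4] w 0.0402
(0.4543, 0.3549, 0.0125, 184.2) -> [-0.004  0.002 -0.006] [0.0003 0.0011 0.0302]
```

Scaled: 0.0295 m is 2.95, 0.015 m is 1.5, -0.004 rad is -0.016.

{"name": "creep_tool", "arguments": {"plan": [[0,0,-0.016,0,0.05,1.5,0.04],[0,0,-0.016,0,0.05,2.95,0.04],[0,0,-0.016,0,0.05,2.95,0.04],[0,0,-0.016,0,0.05,2.95,0.02],[0,0,-0.016,0,0.05,2.95,0.0],[0,0,-0.016,0,0.05,2.95,0.0],[0,0,-0.016,0,0.05,2.95,0.0],[0,0,-0.016,0,0.05,2.95,0.0]]}}

```text
clock: 23.42
eef_pos: [0.4531, 0.3547, 0.0113]
tool_rot: [0.732, -0.681, 0.0, -0.001]
ft_force: [0.8, 0.2, 2.5]
grip_width: 0.0083
grasp_force: 59.2
```

```bash
python3 - <<'E'
from lab import *
plan((.4543,.3549,.0125,184.2)); o=bot.get_obs(); print(o["ft_torque"],o["grasp_force"])
E
```

```text
t 23.43 now [0.4531 0.3547 0.0113] phi -175.9 tilt [0.0009 0.0007] q [ 0.66  0.53 -0.08  0.96 -0.   -0.98] F [0.8 0.2 2.5] w 0.0083
(0.4543, 0.3549, 0.0125, 184.2) -> [-0.001  0.001 -0.001] [-0.0001 -0.0012 -0.0012]
[0.05531193 0.01861084 0.04466622] 59.22191798686981
```

Scaled: -0.11 m is -11, -0.1 m is -10.

{"name": "creep_tool", "arguments": {"plan": [[0,0,0,0,0,-2,0],[0,0,0,0,0,-5,0],[0,0,0,0,0,-10,0],[0,0,0,0,0,-11,0],[0,0,0,0,0,-11,0]]}}

```text
clock: 24.05
eef_pos: [0.4531, 0.3546, 0.1214]
tool_rot: [0.732, -0.681, 0.0, -0.001]
ft_force: [-0.5, -0.2, -0.3]
grip_width: 0.0077
grasp_force: 59.7
```

```bash
python3 - <<'E'
from lab import *
np.set_printoptions(precision=4,suppress=True)
plan((.5888,-.0812,.12,175),(.5888,-.0812,.077,175)); print(bot.get_obs()["grasp_force"])
E
```

```text
t 24.05 now [0.4531 0.3546 0.1214] phi -175.9 tilt [0.0014 0.001 ] q [ 0.66  0.43  0.07  1.21 -0.   -0.98] F [-0.5 -0.2 -0.3] w 0.0077
(0.5888, -0.0812, 0.12, 175) -> [-0.001  0.001  0.16 ] [ 0.4445 -0.1039  0.0012]
(0.5888, -0.0812, 0.077, 175) -> [-0.001  0.001  0.16 ] [ 0.4445 -0.1038  0.0442]
59.73125338554382
```

Scaled: 0.4445 m is 44.45, 0.43 m is 43, 0.16 rad is 0.64.

{"name": "creep_tool", "arguments": {"plan": [[0,0,0.08,5.5,-1.3,0,0],[0,0,0.16,11,-2.6,0,0],[0,0,0.24,16.5,-3.9,0,0],[0,0,0.32,22,-5.2,0,0],[0,0,0.4,27.5,-6.5,0,0],[0,0,0.48,33,-7.8,0,0],[0,0,0.56,38.5,-9,0,0],[0,0,0.64,43,-10,0,0],[0,0,0.64,44.45,-10.39,0,0],[0,0,0.64,44.45,-10.39,0,0]]}}

```text
clock: 25.3
eef_pos: [0.5875, -0.0819, 0.119]
tool_rot: [-0.675, 0.738, 0.001, -0.001]
ft_force: [-0.2, 0.7, 0.1]
grip_width: 0.0082
grasp_force: 59.7
```

{"name": "creep_tool", "arguments": {"plan": [[0,0,0,0,0,2,0],[0,0,0,0,0,4,0],[0,0,0,0,0,4.3,0],[0,0,0,0,0,4.3,0],[0,0,0,0,0,4.3,0]]}}

```text
clock: 25.92
eef_pos: [0.5892, -0.0809, 0.0789]
tool_rot: [-0.676, 0.737, -0.001, 0.001]
ft_force: [-0.2, 0.4, -0.7]
grip_width: 0.008
grasp_force: 59.7
```

```bash
python3 - <<'E'
from lab import *
np.set_printoptions(precision=4,suppress=True)
plan((.5888,-.0812,.077,175)); o=bot.get_obs(); e=o["eef_pos"]
for n in("top","side"): cv2.imwrite(f"pics/{n}10.png",bot.camera(n)[:,:,::-1])
kt=e+[0,0,.0027]; print("pred key tip",kt,proj("side",kt),"slot side",proj("side",(.5888,-.0812,.06)), "head bottom",proj("side",kt+[0,0,.024]))
b=cv2.imread("pics/side10.png")[200:260,330:390]; a=cv2.imread("pics/top10.png")[170:220,330:380]
cv2.imwrite("pics/v6.png",np.hstack([cv2.resize(b,(600,600),interpolation=cv2.INTER_CUBIC),cv2.resize(a,(200,600))]))
E
```

```text
t 25.93 now [ 0.5892 -0.0809  0.0789] phi 175.0 tilt [ 0.0019 -0.0001] q [-0.14  0.5   0.06  1.13  0.   -1.62] F [-0.2  0.4 -0.7] w 0.008
(0.5888, -0.0812, 0.077, 175) -> [-0.002  0.     0.001] [0.0003 0.0004 0.0019]
pred key tip [ 0.5892 -0.0809  0.0816] [362.5552 229.102 ] slot side [362.0089 235.2689] head bottom [363.0979 222.1957]
```

View pics/v6.png

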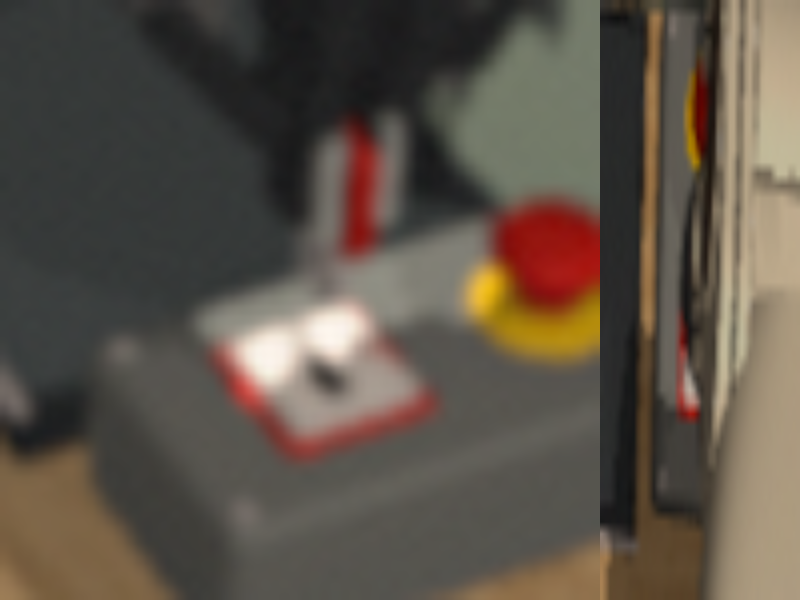

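The key tip shows at about (362.3,228.7) and the slot at (362,237.2). The frame corners are (351.5,235), (360,245.8), (373.7,240.3) and (365,230). The tip is where predicted, but the slot lies about 2 px lower than the top view implies, so I'll check which camera is biased.

```bash
python3 - <<'E'
from lab import *
np.set_printoptions(precision=2,suppress=True)
def box(c,ph,z0,z1,wx=.009,wy=.034):
    a=np.radians(ph); ex=np.array([np.cos(a),np.sin(a),0]); ey=np.array([-np.sin(a),np.cos(a),0])
    return [np.array([c[0],c[1],0])+sx*wx/2*ex+sy*wy/2*ey+[0,0,z] for sx in(-1,1) for sy in(-1,1) for z in(z0,z1)]
def ext(n,b): p=np.array([proj(n,x) for x in b]); return p.min(0),p.max(0)
S0=cv2.imread("pics/side0.png")[:,:,::-1].copy(); T0=cv2.imread("pics/top0.png")[:,:,::-1].copy(); S1=cv2.imread("pics/side10.png")[:,:,::-1].copy()
def m(im,bx,s,v): c=blobs(red(crop(im,*bx),s,v),bx[:2],60)[0]; return c.min(0),c.max(0)
print("stand side pred",ext("side",box((.4531,.3547),4.1,.038,.074)),"meas",m(S0,(243,162,256,182),100,50))
print("stand top pred",ext("top",box((.4531,.3547),4.1,.073,.074)),"meas",m(T0,(224,232,242,244),100,50))
e=bot.get_obs()["eef_pos"]
print("held side pred",ext("side",box(e,-5,e[2]+.0267,e[2]+.0627)),"meas",m(S1,(358,205,372,230),100,50))
# console top corners by plate/ frame geometry: predicted 46 mm frame corners
k=box((.5888,-.0812),-5,.06,.06,.046,.046); print("frame side pred",[tuple(np.round(proj("side",x),1)) for x in k[::2]]); print("meas L B R T (351.5,235)(360,245.8)(373.7,240.3)(365,230)")
# tray bar ends
bt=lambda im:(lambda h:(h[...,1]<60)&(h[...,2]>140))(hsv(im))
c=blobs(bt(crop(S0,300,198,338,245)),(300,198),60)[0]; i,j=c[:,1].argmin(),c[:,1].argmax(); print("bar side ends",c[i],c[j])
a=np.array([.5398,.07305]); d=np.array([.0872,.9962])*.095
for s in(1,-1): print(" pred",proj("side",[*(a+s*d),.025]))
E
```

```text
stand side pred (array([244.22, 162.23]), array([252.88, 177.57])) meas (array([245.44, 164.06]), array([251.56, 176.56]))
stand top pred (array([227.19, 236.58]), array([237.17, 239.99])) meas (array([226.56, 236.31]), array([237.69, 239.56]))
held side pred (array([358.43, 207.24]), array([368.94, 226.77])) meas (array([363.69, 211.19]), array([367.56, 225.19]))
frame side pred [(np.float64(358.6), np.float64(243.4)), (np.float64(350.2), np.float64(232.5)), (np.float64(374.0), np.float64(238.1)), (np.float64(365.3), np.float64(227.5))]
meas L B R T (351.5,235)(360,245.8)(373.7,240.3)(365,230)
bar side ends [304.19 201.19] [330.56 240.81]
 pred [303.46 199.83]
 pred [331.51 239.05]
```

Scaled: 0.019 m is 1.9, 0.012 m is 1.2.

{"name": "creep_tool", "arguments": {"plan": [[0,0,0,0,0,1.2,0],[0,0,0,0,0,1.9,0],[0,0,0,0,0,1.9,0],[0,0,0,0,0,1.9,0]]}}

```text
clock: 26.52
eef_pos: [0.5885, -0.0815, 0.0587]
tool_rot: [-0.675, 0.737, 0.0, 0.0]
ft_force: [-0.3, -0.3, -0.5]
grip_width: 0.0083
grasp_force: 59.7
```

{"name": "creep_tool", "arguments": {"plan": [[0,0,0,0,0,0.2,0],[0,0,0,0,0,0.3,0],[0,0,0,0,0,0.3,0]]}}

```text
clock: 26.9
eef_pos: [0.5885, -0.0816, 0.0559]
tool_rot: [-0.675, 0.737, -0.0, 0.0]
ft_force: [0.1, 0.5, -0.4]
grip_width: 0.0083
grasp_force: 59.7
```

{"name": "creep_tool", "arguments": {"plan": [[0,0,0,0,0,0.2,0],[0,0,0,0,0,0.3,0],[0,0,0,0,0,0.3,0]]}}

```text
clock: 27.28
eef_pos: [0.5895, -0.0827, 0.0537]
tool_rot: [-0.675, 0.738, -0.002, 0.0]
ft_force: [0.3, -4.6, 3.7]
grip_width: 0.0081
grasp_force: 60.3
```

Contact came near z = 0.054 with the lead-in pushing the key toward -y. That agrees with the side view, so I'll shift toward -y.

Scaled: 0.002 m is 0.2, 0.001 m is 0.1.

{"name": "creep_tool", "arguments": {"plan": [[0,0,0,0.1,0,0,0],[0,0,0,0.2,0,0,0],[0,0,0,0.2,0,0,0]]}}

```text
clock: 27.65
eef_pos: [0.5882, -0.0834, 0.0525]
tool_rot: [-0.675, 0.737, 0.0, 0.0]
ft_force: [0.7, -2.2, 1.0]
grip_width: 0.008
grasp_force: 60.1
```

{"name": "creep_tool", "arguments": {"plan": [[0,0,0,0.05,0,0.2,0],[0,0,0,0.05,0,0.3,0],[0,0,0,0.05,0,0.3,0]]}}

```text
clock: 28.02
eef_pos: [0.5875, -0.0836, 0.0491]
tool_rot: [-0.676, 0.737, 0.001, -0.0]
ft_force: [-0.1, -0.4, -1.6]
grip_width: 0.008
grasp_force: 59.7
```

Scaled: 0.005 m is 0.5, 0.002 m is 0.2.

{"name": "creep_tool", "arguments": {"plan": [[0,0,0,0,0,0.2,0],[0,0,0,0,0,0.5,0],[0,0,0,0,0,0.5,0]]}}

```text
clock: 28.4
eef_pos: [0.5881, -0.0837, 0.0444]
tool_rot: [-0.676, 0.737, 0.0, 0.0]
ft_force: [0.2, -1.0, -0.7]
grip_width: 0.0083
grasp_force: 59.7
```

{"name": "creep_tool", "arguments": {"plan": [[0,0,0,0,0,0.2,0],[0,0,0,0,0,0.3,0],[0,0,0,0,0,0.3,0]]}}

```text
clock: 28.78
eef_pos: [0.5883, -0.0838, 0.0423]
tool_rot: [-0.676, 0.737, -0.0, 0.0]
ft_force: [-0.9, -0.1, 3.8]
grip_width: 0.0082
grasp_force: 60.4
```

Stalled at z = 0.0423, which is where the first pin pair should be. I'll push with small twists.

{"name": "creep_tool", "arguments": {"plan": [[0,0,0.28,0,0,0.1,0],[0,0,-0.28,0,0,0.15,0],[0,0,0.28,0,0,0.2,0],[0,0,-0.28,0,0,0.2,0],[0,0,0,0,0,0.2,0]]}}

```text
clock: 29.4
eef_pos: [0.5888, -0.0838, 0.0401]
tool_rot: [-0.675, 0.738, -0.0, 0.001]
ft_force: [-0.0, -0.9, 1.5]
grip_width: 0.0079
grasp_force: 60.1
```

Units first: shifts go in cm and turns go in units of 0.25 rad. So 0.003 m is 0.3, 0.002 m is 0.2.

{"name": "creep_tool", "arguments": {"plan": [[0,0,0,0,0,0.2,0],[0,0,0,0,0,0.3,0],[0,0,0,0,0,0.3,0]]}}

```text
clock: 29.78
eef_pos: [0.5886, -0.0845, 0.0371]
tool_rot: [-0.676, 0.737, -0.001, -0.0]
ft_force: [-0.5, -2.7, 3.0]
grip_width: 0.0084
grasp_force: 60.4
```

{"name": "creep_tool", "arguments": {"plan": [[0,0,0.28,0,0,0.1,0],[0,0,-0.28,0,0,0.15,0],[0,0,0.28,0,0,0.2,0],[0,0,-0.28,0,0,0.2,0],[0,0,0,0,0,0.2,0]]}}

```text
clock: 30.4
eef_pos: [0.5884, -0.0838, 0.0349]
tool_rot: [-0.675, 0.738, -0.0, 0.0]
ft_force: [0.6, -0.5, 2.0]
grip_width: 0.0084
grasp_force: 60.0
```

{"name": "creep_tool", "arguments": {"plan": [[0,0,0,0,0,0.1,0],[0,0,0,0,0,0.2,0],[0,0,0,0,0,0.2,0],[0,0,0,0,0,0.2,0]]}}

```text
clock: 30.9
eef_pos: [0.5884, -0.0838, 0.0332]
tool_rot: [-0.676, 0.737, -0.0, 0.0]
ft_force: [-1.0, -0.4, 5.2]
grip_width: 0.0085
grasp_force: 60.7
```

{"name": "creep_tool", "arguments": {"plan": [[0,0,0,0,0,0.05,0],[0,0,0,0,0,0.1,0],[0,0,0,0,0,0.1,0]]}}

```text
clock: 31.28
eef_pos: [0.5885, -0.0838, 0.0332]
tool_rot: [-0.676, 0.737, -0.0, 0.001]
ft_force: [-4.2, -0.6, 9.8]
grip_width: 0.0079
grasp_force: 61.4
```

Home at z = 0.0332 with a hard stop, about 24 mm deep. Turning clockwise.

Scaled: -0.0005 m is -0.05, 0.17 rad is 0.68.

{"name": "creep_tool", "arguments": {"plan": [[0,0,0.68,0,0,-0.05,0],[0,0,1.36,0,0,-0.05,0],[0,0,2.04,0,0,-0.05,0],[0,0,2.72,0,0,-0.05,0],[0,0,3.4,0,0,-0.05,0],[0,0,4.08,0,0,-0.05,0],[0,0,4.76,0,0,-0.05,0],[0,0,5.44,0,0,-0.05,0],[0,0,6,0,0,-0.05,0],[0,0,6,0,0,-0.05,0]]}}

```text
clock: 32.52
eef_pos: [0.5874, -0.0829, 0.0332]
tool_rot: [0.008, 1.0, 0.001, -0.0]
ft_force: [-4.9, 2.6, 9.9]
grip_width: 0.0079
grasp_force: 61.3
```

```bash
python3 - <<'E'
from lab import *
plan(); print(bot.get_obs()["ft_torque"])
E
```

```text
t 32.52 now [ 0.5874 -0.0829  0.0332] phi 89.1 tilt [-0.0009  0.0018] q [-0.14  0.54  0.    1.03  0.   -0.13] F [-4.9  2.6  9.9] w 0.0079
[0.50411424 0.94332953 0.06340856]
```

Scaled: 0.12 rad is 0.48.

{"name": "creep_tool", "arguments": {"plan": [[0,0,0.24,0,0,0,0],[0,0,0.48,0,0,0,0],[0,0,0.48,0,0,0,0]]}}

```text
clock: 32.9
eef_pos: [0.5875, -0.0828, 0.0332]
tool_rot: [0.068, 0.998, 0.001, -0.0]
ft_force: [-5.4, 2.5, 10.3]
grip_width: 0.0083
grasp_force: 61.3
```

```bash
python3 - <<'E'
from lab import *
plan(); print(bot.get_obs()["ft_torque"])
E
```

```text
t 32.9 now [ 0.5875 -0.0828  0.0332] phi 82.3 tilt [-0.0009  0.002 ] q [-0.14  0.54  0.    1.03  0.   -0.01] F [-5.4  2.5 10.3] w 0.0083
[0.51012604 0.96170046 0.11078578]
```

{"name": "creep_tool", "arguments": {"plan": [[0,0,0.12,0,0,0,0],[0,0,0.24,0,0,0,0],[0,0,0.24,0,0,0,0]]}}

```text
clock: 33.28
eef_pos: [0.5874, -0.0827, 0.0332]
tool_rot: [0.097, 0.995, 0.001, -0.001]
ft_force: [-6.2, 3.0, 9.5]
grip_width: 0.0081
grasp_force: 61.4
```

```bash
python3 - <<'E'
from lab import *
plan(); print(bot.get_obs()["ft_torque"])
E
```

```text
t 33.27 now [ 0.5874 -0.0827  0.0332] phi 78.9 tilt [-0.0009  0.0021] q [-0.14  0.54  0.    1.03  0.    0.05] F [-6.2  3.   9.5] w 0.0081
[0.53403658 0.97644724 0.40172265]
```

{"name": "creep_tool", "arguments": {"plan": [[0,0,0,0,0,0,0],[0,0,0,0,0,0,0],[0,0,0,0,0,0,0],[0,0,0,0,0,0,0]]}}

```text
clock: 33.78
eef_pos: [0.5874, -0.0826, 0.0332]
tool_rot: [0.097, 0.995, 0.001, -0.001]
ft_force: [-5.4, 2.8, 10.4]
grip_width: 0.008
grasp_force: 61.4
```

```bash
python3 - <<'E'
from lab import *
plan(); print(bot.get_obs()["ft_torque"],bot.get_obs()["grasp_force"])
S=bot.camera("side"); T=bot.camera("top")
for c in blobs(crop(T,416,188,456,230)[...,0]>80,(416,188),200): print("tote bolt",onz("top",cen(c),.015))
print(bot.job_done())
E
```

```text
t 33.77 now [ 0.5874 -0.0826  0.0332] phi 78.9 tilt [-0.0009  0.0022] q [-0.14  0.54  0.    1.03  0.    0.05] F [-5.4  2.8 10.4] w 0.008
[0.57181767 1.02067534 0.38971977] 61.430922746658325
tote bolt [ 0.55366723 -0.35416811  0.015     ]
tote bolt [ 0.56275036 -0.39297184  0.015     ]
the job is handed in; nothing more can be done
None
```

I handed the job in at 33.8 s: both bolts are in the tote, and the red key is home in the switch, turned clockwise against its stop and still gripped; no verdict came back, and I did not re-check the blue and yellow keys or the loose tools by camera at the end.

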